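# Snap a camera onto its bracket and proof-pull it

## Task

Take the white box camera out of the spares rack and press its stud gently down into the bracket socket on the proof stand until it snaps fully home. Then pull the camera straight up so that the stand's gauge shows about 12 N, hold that pull steadily for two seconds without ever passing 20 N, and let go, leaving the camera snapped in and upright with everything else on the desk undisturbed.

Things in the scene. Friction and masses are not known exactly. Their poses are not given: they have to be found in the camera images.
- camera: Loose white box camera, about 0.16 kg: a box 58 (x) x 46 (y) x 48 mm high on a metal stud, black round lens on its +x face standing out 6 mm. Origin on the stud's axis at the stud's bottom tip, z up along the stud; the top is at 94 mm. Starts upright in one of the rack's two wells, stud down, its flange resting on the rack, its yaw anywhere within about 45 degrees.
- camera_body (a point): Centre of the camera's box, 70 mm above the stud's tip. The box spans 46 to 94 mm above the tip. Grip it by its two flat y faces, 46 mm apart.
- stud_bead (a point): Point on the stud's axis in the middle of its bead, 11 mm above the tip. Heights above the tip: lead-in cone 0 to 9 mm (radius 5 growing to 11), bead of radius 11 from 9 to 13, thin stem of radius 7 from 13 to 41, round flange of radius 19 from 41 to 46.
- rack: Fixed plywood block, 90 (x) x 220 (y) x 46 mm high, origin under its centre, with two open wells of 27 mm diameter at y = -60 and +60 mm. One holds the camera, the other a blanking plug.
- plug: Blanking plug, a bystander: the same stud with a round white knob (radius 20 mm) instead of a box, its top 66 mm above its tip. Origin at its stud tip. Stays in its well.
- stand: Fixed proof stand on a steel base plate (x from -62 to +152 mm, 110 mm wide, 12 mm thick), origin under the axis of its socket, z up. The sprung head with the snap socket stands over the origin.
- dial (a point): Centre of the stand's round gauge dial, 74 mm across, tilted 0.6 rad towards the stand's +x; its upper edge is about 75 mm above the desk. The black needle points to the upper edge at 0 and turns clockwise by 0.1 rad for each N of upward pull. Ticks at 0, 5, 10, 15, 20 N, a dark arc from 9 to 15 N.
- socket (a point): Middle of the socket's floor on the sprung head, 50 mm above the desk when unloaded; fully home, the stud's tip is on this floor. The socket is a square bore 24.4 mm wide up to 30 mm above the floor, then a funnel opening to 36 mm; outside 54 mm square. The camera fits turned to any side.
- catches (a point): On the socket's axis, 15 mm above its floor: height of the undersides of two sprung steel catches, at the +y and -y sides, their tips 8.5 mm from the axis. The bead pushes them apart, about 6 to 16 N, and they close over it. Snapped in, the camera has about 2 mm free play up and down and does not pull out; not snapped, it lifts straight out.
- socket_mouth (a point): Centre of the funnel's mouth, 37 mm above the socket's floor.
- head (a joint): Vertical travel of the sprung head, m: 0 unloaded, + up, a spring of 6 N per mm (0.002 = gauge at 12 N, 0.00333 = 20 N; pressed down it is negative, -0.0042 = 25 N), stops at 0.006 either way. The camera's weight, about 1.6 N, is not counted by the gauge when pulling, so the pull in the hand is that much more than the gauge shows.
- mouse: Bystander: black computer mouse, 100 x 58 x 22 mm.
- screwdriver: Bystander: screwdriver, 170 mm long, lying on the desk.
- pen_pot: Bystander: blue pen pot with pens, 72 mm across, 155 mm high.
- stapler: Bystander: black stapler, 140 mm long, 52 mm high.
- mug: Bystander: white mug, 80 mm across, 90 mm high.
- smartphone: Bystander: black telephone slab, 150 x 72 x 9 mm.
- tape_roll: Bystander: roll of tape, 70 mm across, 20 mm high.
Not all that is in view belongs to the job. Leave any blue look-alike of the camera alone.

How it is judged:
By the outcome, as a careful person would: the job done as asked, in the order asked, and still so for the second after the job is handed in, with the robot touching nothing.
It also fails if it takes over 67 s, if anything falls off the work surface, if the arm or the gripper's body presses on something with over 40 N, if the wrist force passes 120 N, or if a joint passes its speed limit or range.

## Robot

A 6-joint arm with a two-finger parallel gripper is mounted at the origin on the work surface. World frame = base frame: x ahead of the robot, y to its left, z up, the work surface at z = 0. Lengths are in m, angles in degrees, forces in N, time in s.
With the tool pointing down it reaches from about 0.35 to 0.875 m from the base axis. Payload 4.2 kg.
Tool frame: the origin (TCP) lies midway between the tips of the shut fingers; the grasp point (between the pads) lies 19 mm behind it (r.pinch_z is the distance from the TCP to the grasp point, in m); z points along the fingers, y is the direction in which the jaws open and shut (so a half turn about z gives the same grasp; the last joint's range is limited). The gripper opens to 87 mm and grips with 3 to 60 N. Pads are 19 mm wide; open, the fingers measure 117 mm over their backs; the gripper's body (75 mm by 190 mm) begins 51 mm behind the grasp point.
Start: joints at [-54.167, 22.042, 0.453, 0, -68.411, -14.817], TCP at [0.224, -0.583, 0.223] pointing down, gripper open.
Joint ranges: [-179.83, 179.83], [-69.29, 118.12], [-61.27, 80.66], [-181.25, 117.63], [-171.15, -9.14], [-177.46, 177.46]. Speed limits (degrees/s): [159.86, 159.86, 180, 180, 180, 180].

## Interface

Orientations are given as a 3x3 rotation matrix whose columns are the frame's x, y, z axes.
In Python, from station import r, optics, workorder gives the robot as it stands.
- The arm moves only by the tool carry_out, never from a script. Its argument "commands" is a list of rows, each a list of 3 entries, a list of its own where there are three numbers: the shift along the tool's x, y, z in m, then the turn, a rotation vector about the tool's x, y, z in degrees, then the finger opening in m, from 0 to 0.087. In form: [[[tx, ty, tz], [ax, ay, az], grip], ...]. A call has 1 to 12 rows; each row shifts and turns the pose as measured when the row begins, along the tool's axes as they then stand; what a row does not reach is not made up. A row lasts 1/12 s, in which the tool goes at most 41.7 mm and 7.16 degrees, less where a joint would pass 70% of its speed; a pose out of reach is approached as far as the arm can. A call with a gripper value outside its range is refused whole. The fingers move at their own pace and stop on an object; the grip force is fixed at half the most. Time passes only in rows, so rows that do not move let the fingers close. It gives the time, the measured TCP pose, the force and the opening at its end, in the units of the state.
- r.sense(): the state, without advancing time (a new reading comes with each control period).
- optics.capture(name): name is "scene" or "side" or "wrist"; returns a dict with "img" (420x560x3 uint8, red, green, blue), "mtx" (3x3 intrinsics, pixels), "extrinsics" (4x4, takes a point from camera to world coordinates). Camera axes: x right, y down, z forward; pixel columns grow to the right and rows downward; lengths in m; the calibration is good to about 2 mm. The wrist camera is an equidistant fisheye: a pixel r from the principal point sees the ray r / f radians off the axis. A picture is of the moment at which its call begins. There is no depth.
- workorder.finish_job(): hands the job in, once; it reports no verdict.
The state is a dict: "time_s": time; "joints": joint angles; "joint_velocities": joint speeds; "effort": joint torques, N m; "tcp_pos": TCP position; "ee_rot": TCP orientation; "wrist_force": force on the tool from outside, world axes, zero at the start; "moment": the same for the moment, N m; "gripper_width": opening from 0.0 (shut) to 1.0 (fully open).
Only numpy, scipy, OpenCV 4.12 (cv2) and the standard library are available. Lean on these libraries where they do the work, as an engineer would, in place of code of your own. Each camera call takes 0.05 s, during which the arm holds its last target.

## Working session

There is one attempt and no reset: what is moved stays moved. The work goes in short steps, Python scripts to look and compute and a tool call to move; the robot and the scene stay as the last step left them, time stands still between calls to the robot, and variables do not carry over. Pictures are saved under pics/ and viewed, and the job is handed in when it is done.

Besides the shell and the picture viewer there is one more tool, called in YAML: its name, and indented under it one key for each argument. carry_out: Moves the arm, as the interface text tells. Its arguments: {"type":"object","properties":{"commands":{"type":"array","items":{"type":"array"}}},"required":["commands"]}

```bash
mkdir -p pics; ls; python3 - <<'E'
from station import r, optics, workorder
import cv2, numpy as np
print(r.sense(), r.pinch_z)
for n in ["scene","side","wrist"]:
    c=optics.capture(n); cv2.imwrite(f"pics/{n}0.png",c["img"][:,:,::-1]); print(n,c["mtx"].round(1).tolist(),c["extrinsics"].round(3).tolist())
E
```

```text
pics
{'time_s': 0.0, 'joints': array([-5.41666459e+01,  2.20893067e+01,  3.77493700e-01, -2.73151180e-02,
       -6.84126625e+01, -1.48154571e+01]), 'joint_velocities': array([ 0.01861971, -0.1264283 ,  0.05970974, -0.02772433,  0.0770604 ,
        0.03983363]), 'effort': array([-4.01527166e-05, -3.90666103e+01,  1.87400204e+01,  4.21988279e+00,
        1.08742638e-02, -2.04667986e-04]), 'tcp_pos': array([ 0.22392982, -0.58283548,  0.22146367]), 'ee_rot': array([[-9.33531450e-01, -3.58494350e-01, -9.12433139e-04],
       [-3.58495489e-01,  9.33529272e-01,  2.02078892e-03],
       [ 1.27341635e-04,  2.21357317e-03, -9.99997542e-01]]), 'wrist_force': array([-0.1213928 , -0.18982936, -0.59226046]), 'moment': array([-0.03394356, -0.0169923 ,  0.00226306]), 'gripper_width': 1.0017205827322622} 0.0187
scene [[468.4, 0.0, 276.1], [0.0, 468.4, 212.0], [0.0, 0.0, 1.0]] [[-0.821, 0.421, -0.386, 1.031], [0.571, 0.609, -0.55, 0.673], [0.004, -0.672, -0.741, 1.011], [0.0, 0.0, 0.0, 1.0]]
side [[444.6, 0.0, 288.5], [0.0, 444.6, 214.0], [0.0, 0.0, 1.0]] [[-0.996, -0.078, 0.053, 0.488], [-0.093, 0.719, -0.689, 0.946], [0.015, -0.691, -0.723, 1.099], [0.0, 0.0, 0.0, 1.0]]
wrist [[325.2, 0.0, 281.2], [0.0, 325.2, 219.5], [0.0, 0.0, 1.0]] [[-0.358, 0.892, 0.276, 0.149], [0.934, 0.341, 0.108, -0.612], [0.002, 0.297, -0.955, 0.385], [0.0, 0.0, 0.0, 1.0]]
```

View pics/scene0.png

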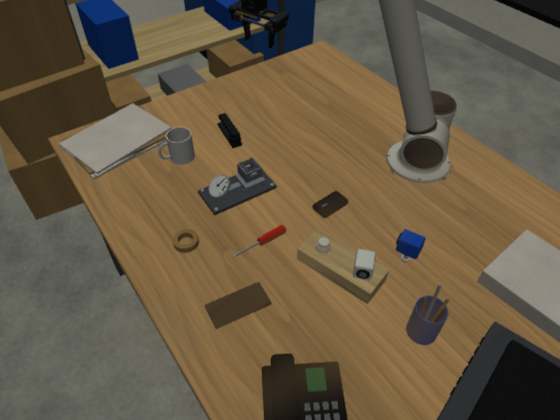

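View pics/side0.png

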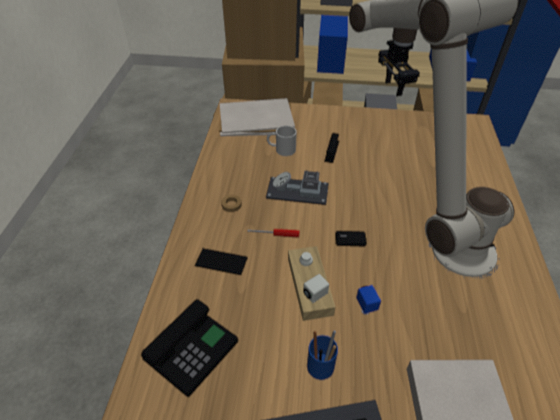

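View pics/wrist0.png

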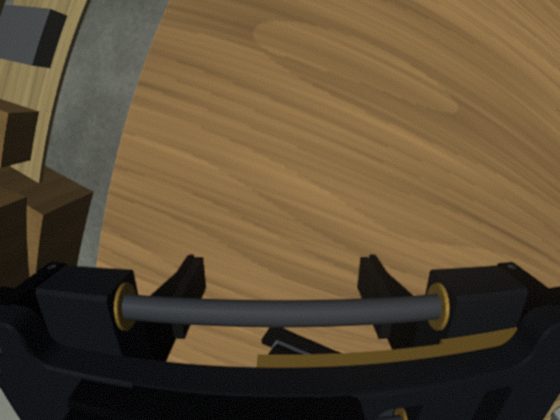

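In the scene view I see four candidates: a white box with a black lens in the rack at (365,263), the round white knob (plug) at (324,243), the blue box look-alike at (411,243) and the mug at (180,145). I choose the white box at (365,263). In the side view it is at (316,288). The stand is at (240,185) in the scene view and (298,188) in the side view.

```bash
cat > h.py <<'E'
import numpy as np, cv2
from station import r, optics, workorder
def ray(c,u,v):
    K=c["mtx"];E=c["extrinsics"]
    d=np.array([(u-K[0,2])/K[0,0],(v-K[1,2])/K[1,1],1.]); return E[:3,3],E[:3,:3]@d
def plane(c,u,v,z):
    o,d=ray(c,u,v); return o+d*(z-o[2])/d[2]
def proj(c,p):
    K=c["mtx"];E=c["extrinsics"]; q=E[:3,:3].T@(np.asarray(p)-E[:3,3]); return K[0,0]*q[0]/q[2]+K[0,2],K[1,1]*q[1]/q[2]+K[1,2]
def crop(c,x0,y0,w,h,s,fn):
    cv2.imwrite(fn,cv2.resize(c["img"][y0:y0+h,x0:x0+w,::-1],None,fx=s,fy=s,interpolation=cv2.INTER_CUBIC))
E
python3 - <<'E'
from h import *
a=optics.capture("scene");b=optics.capture("side")
crop(a,290,225,100,75,8,"pics/s_rack.png");crop(b,280,240,80,80,7,"pics/d_rack.png")
crop(a,190,150,95,70,8,"pics/s_stand.png");crop(b,260,160,80,50,9,"pics/d_stand.png")
E
```

```text
(no output)
```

View pics/s_rack.png

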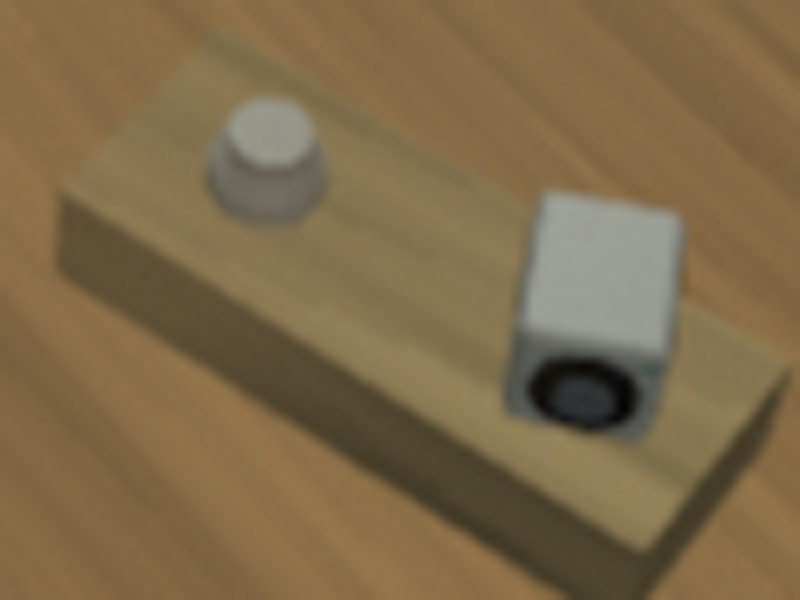

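View pics/d_rack.png

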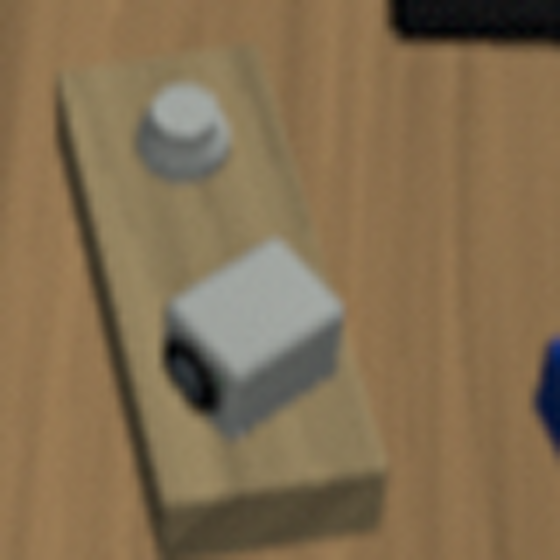

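View pics/s_stand.png

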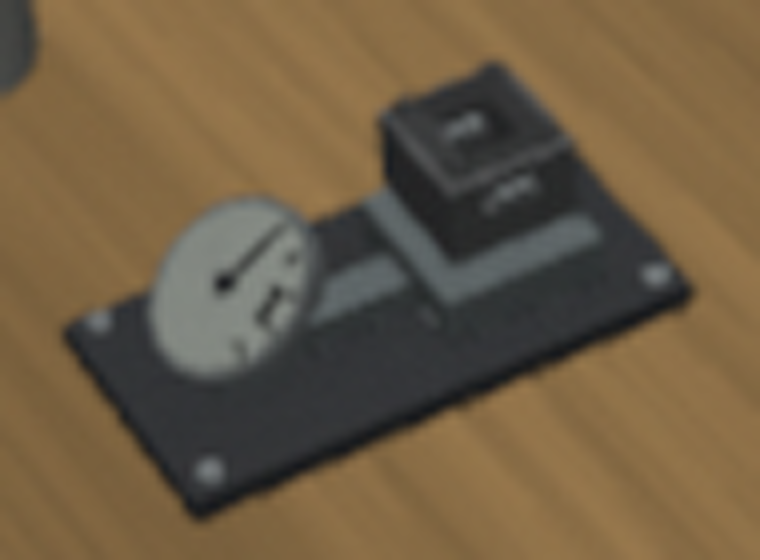

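View pics/d_stand.png

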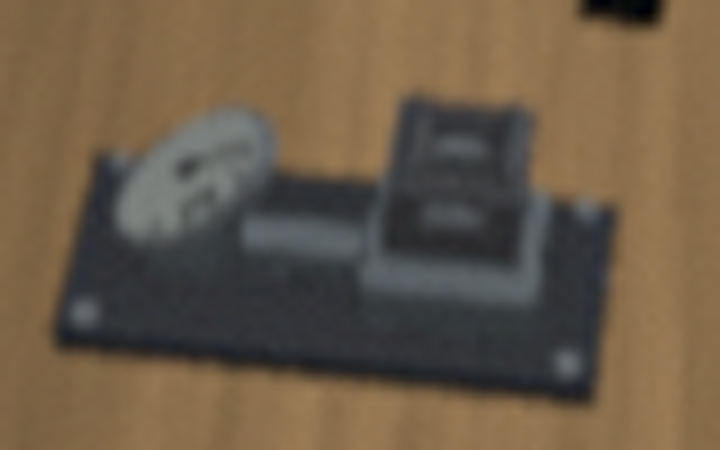

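The crops show the following:
- **Rack:** the white box sits in the well at the near-robot end of the rack, with its lens facing +x away from the robot. The round plug is in the other well.
- **Stand:** it has a dark square socket, with the dial to its far side.

Next I compute poses from the corners.

```bash
python3 - <<'E'
from h import *
a=optics.capture("scene");b=optics.capture("side")
def A(p,o,s):return np.array(p)/s-0.5+0.5/s+np.array(o)
def rep(n,c,pts,o,s,z):
    P=np.array([plane(c,*A(p,o,s),z)[:2] for p in pts]); print(n,"\n",(P*1e3).round(1).tolist(),"mean",(P.mean(0)*1e3).round(1))
    for i in range(len(P)):
        d=P[(i+1)%len(P)]-P[i]; print("   edge",i,(np.linalg.norm(d)*1e3).round(1),np.degrees(np.arctan2(d[1],d[0])).round(1))
rep("cam scene",a,[(540,190),(685,210),(668,355),(522,330)],(290,225),8,.099)
rep("cam side",b,[(275,237),(345,308),(235,380),(168,305)],(280,240),7,.099)
rep("rack side",b,[(60,75),(258,45),(385,472),(160,512)],(280,240),7,.046)
rep("rack scene",a,[(62,192),(215,32),(790,368),(648,555)],(290,225),8,.046)
rep("sock scene",a,[(490,62),(575,143),(455,190),(382,118)],(190,150),8,.087)
rep("sock side",b,[(405,97),(533,105),(530,200),(385,190)],(260,160),9,.087)
rep("base side bolts",b,[(122,158),(83,312),(568,362),(588,210)],(260,160),9,.014)
rep("base scene bolts",a,[(98,320),(208,472),(656,275)],(190,150),8,.014)
E
```

```text
cam scene 
 [[460.5, 207.5], [429.1, 238.6], [470.4, 275.7], [500.0, 244.2]] mean [465.  241.5]
   edge 0 44.2 135.3
   edge 1 55.5 41.9
   edge 2 43.2 -46.8
   edge 3 53.9 -137.1
cam side 
 [[457.7, 209.8], [429.2, 240.7], [469.8, 278.0], [497.5, 246.4]] mean [463.5 243.7]
   edge 0 42.1 132.7
   edge 1 55.1 42.6
   edge 2 42.0 -48.7
   edge 3 54.1 -137.4
rack side 
 [[553.0, 94.2], [468.3, 68.2], [408.1, 279.0], [494.3, 305.7]] mean [480.9 186.8]
   edge 0 88.6 -163.0
   edge 1 219.1 105.9
   edge 2 90.3 17.3
   edge 3 219.5 -74.5
rack scene 
 [[555.7, 92.7], [472.8, 67.5], [409.8, 278.0], [492.9, 303.4]] mean [482.8 185.4]
   edge 0 86.7 -163.1
   edge 1 219.8 106.6
   edge 2 86.8 17.0
   edge 3 219.8 -73.4
sock scene 
 [[485.5, -236.8], [484.2, -181.7], [533.5, -185.4], [534.9, -233.2]] mean [ 509.5 -209.2]
   edge 0 55.1 91.4
   edge 1 49.5 -4.3
   edge 2 47.8 -88.4
   edge 3 49.5 -175.8
sock side 
 [[527.1, -233.8], [477.6, -234.6], [476.3, -179.9], [530.9, -179.5]] mean [ 503. -207.]
   edge 0 49.5 -179.1
   edge 1 54.7 91.5
   edge 2 54.7 0.4
   edge 3 54.4 -94.1
base side bolts 
 [[641.9, -268.4], [646.5, -176.8], [456.4, -169.4], [451.9, -257.8]] mean [ 549.2 -218.1]
   edge 0 91.7 87.1
   edge 1 190.3 177.8
   edge 2 88.5 -92.9
   edge 3 190.3 -3.2
base scene bolts 
 [[642.7, -269.1], [647.5, -178.2], [456.7, -170.0]] mean [ 582.3 -205.7]
   edge 0 91.0 87.0
   edge 1 191.0 177.5
   edge 2 210.7 -28.1
```

```bash
python3 - <<'E'
from h import *
a=optics.capture("scene");b=optics.capture("side")
def tri(pa,pb):
    o1,d1=ray(a,*pa);o2,d2=ray(b,*pb)
    M=np.stack([d1,-d2],1); s=np.linalg.lstsq(M,o2-o1,rcond=None)[0]; p,q=o1+s[0]*d1,o2+s[1]*d2
    return ((p+q)/2*1e3).round(1),round(np.linalg.norm(p-q)*1e3,1)
S=lambda x,y:(190+x/8-.44,150+y/8-.44); D=lambda x,y:(260+x/9-.44,160+y/9-.44)
print("sock corners",[tri(S(*p),D(*q)) for p,q in [((490,62),(405+128,105)),((575,143),(530,200)),((455,190),(385,190)),((382,118),(405,97))]])
print("plate",[plane(a,*S(*p),.012).round(4)[:2] for p in [(65,330),(200,512),(693,288)]],[plane(b,*D(*p),.012).round(4)[:2] for p in [(100,155),(60,340),(592,393),(615,205)]])
for n,c in (("scene",a),("side",b)):
    h=cv2.cvtColor(c["img"],cv2.COLOR_RGB2HSV); m=cv2.inRange(h,(110,150,60),(130,255,255))
    k,l,st,ce=cv2.connectedComponentsWithStats(m)
    for i in range(1,k):
        if st[i,4]>60: print(n,st[i],ce[i].round(),plane(c,*ce[i],.02).round(3))
print("pot",tri((427,300),(320,345)))
E
```

```text
sock corners [(array([ 477.5, -250.2,   73.5]), np.float64(0.2)), (array([ 476.1, -194.3,   73.7]), np.float64(0.5)), (array([ 530.9, -189.5,   80.3]), np.float64(3.3)), (array([ 527.7, -246.6,   74.7]), np.float64(2.0))]
plate [array([ 0.6547, -0.2733]), array([ 0.6588, -0.1646]), array([ 0.448 , -0.1579])] [array([ 0.6513, -0.2714]), array([ 0.6537, -0.1622]), array([ 0.4464, -0.1554]), array([ 0.441 , -0.2641])]
scene [79  1 17 16 86] [86.  7.] [ 0.507 -1.643  0.02 ]
scene [ 98   0  30  25 163] [111.  11.] [ 0.428 -1.536  0.02 ]
scene [97 22 13 19 68] [102.  31.] [ 0.532 -1.379  0.02 ]
scene [124  31  13  23  84] [129.  42.] [ 0.47  -1.221  0.02 ]
scene [101  41  27  26 181] [113.  53.] [ 0.565 -1.168  0.02 ]
scene [397 230  28  28 518] [410. 243.] [0.283 0.236 0.02 ]
side [ 318   15   29   58 1247] [332.  42.] [ 0.454 -1.375  0.02 ]
side [467  50  10  30 150] [470.  65.] [-0.239 -1.205  0.02 ]
side [358 286  22  27 376] [369. 298.] [0.309 0.224 0.02 ]
pot (array([442.7, 420.1, 111.9]), np.float64(17.8))
```

The camera is at about (464, 243) mm with yaw 42.3°, and it agrees with the rack's well. The stand is at about (504.5, -215) mm with yaw -2.6°. I move over to the rack, 50 mm past it so that the wrist camera can see the box.

carry_out:
  commands:
    - [[0, 0, -0.01], [0, 0, -7.1], 0.087]
    - [[0, 0, -0.01], [0, 0, -7.1], 0.087]
    - [[0, 0, -0.005], [0, 0, -7.1], 0.087]
    - [[-0.0355, 0.0205, 0], [0, 0, 0], 0.087]
    - [[-0.0355, 0.0205, 0], [0, 0, 0], 0.087]
    - [[-0.0355, 0.0205, 0], [0, 0, 0], 0.087]
    - [[-0.0355, 0.0205, 0], [0, 0, 0], 0.087]
    - [[-0.0355, 0.0205, 0], [0, 0, 0], 0.087]
    - [[-0.0355, 0.0205, 0], [0, 0, 0], 0.087]
    - [[-0.0355, 0.0205, 0], [0, 0, 0], 0.087]
    - [[-0.0355, 0.0205, 0], [0, 0, 0], 0.087]
    - [[-0.0355, 0.0205, 0], [0, 0, 0], 0.087]

```text
time_s: 1.45
tcp_pos: [0.3324, -0.2283, 0.2458]
ee_rot: [[-0.74, -0.673, 0.001], [-0.673, 0.74, 0.0], [-0.001, -0.001, -1.0]]
wrist_force: [1.8, -0.1, 0.4]
gripper_width: 1.0
```

carry_out:
  commands:
    - [[-0.0355, 0.0205, 0], [0, 0, 0], 0.087]
    - [[-0.0355, 0.0205, 0], [0, 0, 0], 0.087]
    - [[-0.0355, 0.0205, 0], [0, 0, 0], 0.087]
    - [[-0.0355, 0.0205, 0], [0, 0, 0], 0.087]
    - [[-0.0355, 0.0205, 0], [0, 0, 0], 0.087]
    - [[-0.0355, 0.0205, 0], [0, 0, 0], 0.087]
    - [[-0.0355, 0.0205, 0], [0, 0, 0], 0.087]
    - [[-0.0355, 0.0205, 0], [0, 0, 0], 0.087]
    - [[-0.0355, 0.0205, 0], [0, 0, 0], 0.087]
    - [[-0.0355, 0.0205, 0], [0, 0, 0], 0.087]
    - [[-0.0355, 0.0205, 0], [0, 0, 0], 0.087]
    - [[-0.03, 0.015, 0], [0, 0, 0], 0.087]

```text
time_s: 2.45
tcp_pos: [0.4769, 0.245, 0.2543]
ee_rot: [[-0.735, -0.678, 0.018], [-0.678, 0.735, 0.006], [-0.017, -0.008, -1.0]]
wrist_force: [0.8, -0.1, 0.1]
gripper_width: 0.998
```

```bash
python3 - <<'E'
from h import *
s=r.sense();print(s["tcp_pos"],s["joints"].round(1))
c=optics.capture("wrist");cv2.imwrite("pics/w1.png",c["img"][:,:,::-1])
E
```

```text
[0.47685017 0.24499344 0.25434355] [ 44.8  11.5 -10.    0.5 -67.5 -92.3]
```

View pics/w1.png

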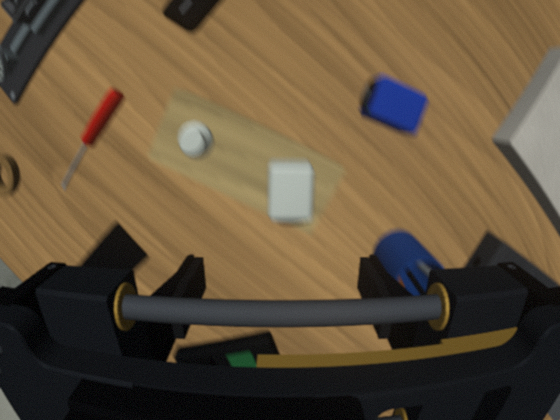

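The white box is at (290,190), square to the jaws. The plug is at (195,138), the blue look-alike at (397,105) and the pen pot at (408,255). I let the arm settle, then measure.

carry_out:
  commands:
    - [[-0.02, 0, 0.005], [0, 0, 0], 0.087]
    - [[0, 0, 0], [0, 0, 0], 0.087]
    - [[0, 0, 0], [0, 0, 0], 0.087]
    - [[0, 0, 0], [0, 0, 0], 0.087]

```text
time_s: 2.83
tcp_pos: [0.4952, 0.2681, 0.2474]
ee_rot: [[-0.729, -0.684, 0.019], [-0.684, 0.73, 0.007], [-0.019, -0.008, -1.0]]
wrist_force: [-0.1, -0.1, -0.7]
gripper_width: 0.999
```

```bash
cat >> h.py <<'E'
def fray(c,u,v):
    K=c["mtx"];E=c["extrinsics"]; x,y=u-K[0,2],v-K[1,2]; R=np.hypot(x,y); th=R/K[0,0]
    d=np.array([np.sin(th)*x/R,np.sin(th)*y/R,np.cos(th)]); return E[:3,3],E[:3,:3]@d
def fplane(c,u,v,z):
    o,d=fray(c,u,v); return o+d*(z-o[2])/d[2]
E
python3 - <<'E'
from h import *
s=r.sense();print(s["tcp_pos"],s["ee_rot"].round(3).tolist(),s["joint_velocities"].round(2))
c=optics.capture("wrist");crop(c,150,80,230,170,3,"pics/w2.png")
h=cv2.cvtColor(c["img"],cv2.COLOR_RGB2HSV); m=cv2.inRange(h,(0,0,135),(180,50,255)); m[240:]=0; m[:80]=0;m[:,380:]=0
k,l,st,ce=cv2.connectedComponentsWithStats(m)
for i in range(1,k):
    if st[i,4]>100: print(st[i],ce[i])
i=1+np.argmax(st[1:,4]); cn=cv2.findContours((l==i).astype(np.uint8),0,1)[0][0]; 
bx=cv2.boxPoints(cv2.minAreaRect(cn)); P=np.array([fplane(c,*p,.099) for p in bx]);print(bx.tolist(),P.round(4).tolist(),P.mean(0))
for j in range(4): d=P[(j+1)%4]-P[j];print(np.linalg.norm(d).round(4),np.degrees(np.arctan2(d[1],d[0])).round(1))
E
```

```text
[0.49516579 0.26806958 0.24744887] [[-0.729, -0.684, 0.019], [-0.684, 0.73, 0.007], [-0.019, -0.008, -1.0]] [ 0.   -0.22 -0.07 -0.04 -0.51 -0.01]
[170  93  32  30 668] [184.22005988 106.86377246]
[ 261  130   48   59 2636] [283.58573596 159.26631259]
[[261.0, 130.0], [308.0, 130.0], [308.0, 188.0], [261.0, 188.0]] [[0.4581, 0.2055, 0.099], [0.4277, 0.2378, 0.099], [0.4684, 0.2772, 0.099], [0.4999, 0.2437, 0.099]] [0.46349528 0.24103657 0.099     ]
0.0444 133.2
0.0566 44.0
0.046 -46.7
0.0566 -137.6
```

View pics/w2.png

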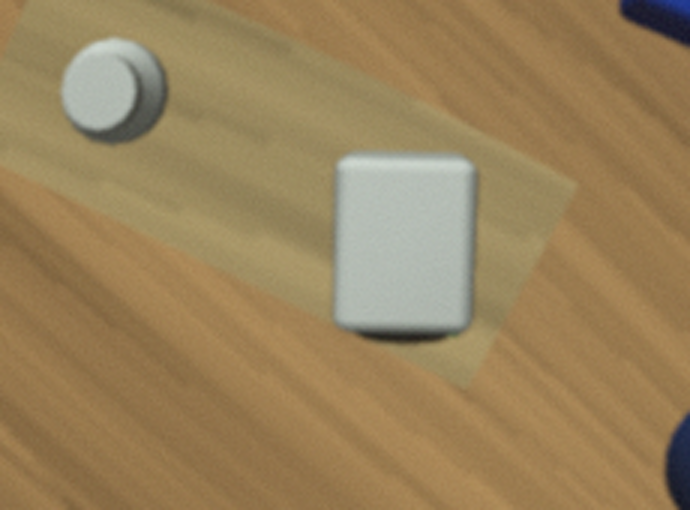

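The wrist view agrees: centre (463.5, 241), yaw about 43°. I level the tool, centre over the box and descend partway.

carry_out:
  commands:
    - [[0.02, 0.0012, 0], [-0.46, 1.1, 0], 0.087]
    - [[0.02, 0.0012, 0.02], [0, 0, 0], 0.087]
    - [[0, 0, 0.035], [0, 0, 0], 0.087]
    - [[0, 0, 0.035], [0, 0, 0], 0.087]
    - [[0, 0, 0.02], [0, 0, 0], 0.087]
    - [[0, 0, 0], [0, 0, 0], 0.087]
    - [[0, 0, 0], [0, 0, 0], 0.087]

```text
time_s: 3.47
tcp_pos: [0.4634, 0.2368, 0.1403]
ee_rot: [[-0.733, -0.68, 0.009], [-0.68, 0.733, 0.007], [-0.011, -0.001, -1.0]]
wrist_force: [0.3, -0.0, 1.6]
gripper_width: 1.002
```

```bash
cat >> h.py <<'E'
def go(tx,ty,tz,yaw=None):
    s=r.sense(); R=s["ee_rot"];p=s["tcp_pos"]
    from scipy.spatial.transform import Rotation as Ro
    y=np.degrees(np.arctan2(R[1,1],R[0,1])); yaw=y if yaw is None else yaw
    t=np.radians(yaw); Y=np.array([np.cos(t),np.sin(t),0]);Z=np.array([0,0,-1.]);T=np.stack([np.cross(Y,Z),Y,Z],1)
    print("p",p.round(4),"yawy",y.round(2),"shift",(R.T@(np.array([tx,ty,tz])-p)).round(4),"rot",np.degrees(Ro.from_matrix(R.T@T).as_rotvec()).round(2),"F",s["wrist_force"].round(2),"w",round(s["gripper_width"]*87,1),"t",round(s["time_s"],2))
E
python3 -c "
from h import *
go(.4642,.2423,.058,132.8)"
```

```text
p [0.4634 0.2368 0.1403] yawy 132.87 shift [-0.0034  0.0035  0.0824] rot [-0.05  0.64  0.07] F [ 0.26 -0.01  1.56] w 87.2 t 3.47
```

carry_out:
  commands:
    - [[-0.0034, 0.0035, 0], [-0.05, 0.64, 0], 0.087]
    - [[0, 0, 0.015], [0, 0, 0], 0.087]
    - [[0, 0, 0.015], [0, 0, 0], 0.087]
    - [[0, 0, 0.015], [0, 0, 0], 0.087]
    - [[0, 0, 0.01], [0, 0, 0], 0.087]
    - [[0, 0, 0], [0, 0, 0], 0.087]
    - [[0, 0, 0], [0, 0, 0], 0.087]

```text
time_s: 4.05
tcp_pos: [0.4715, 0.2485, 0.0965]
ee_rot: [[-0.732, -0.681, 0.018], [-0.681, 0.732, 0.014], [-0.023, -0.002, -1.0]]
wrist_force: [-0.9, 0.1, 0.6]
gripper_width: 1.002
```

```bash
python3 -c "
from h import *
go(.4642,.2423,.058,132.8)
c=optics.capture('side');crop(c,250,220,140,110,5,'pics/d3.png')"
```

```text
p [0.4715 0.2485 0.0965] yawy 132.94 shift [0.0105 0.0006 0.0383] rot [-0.12  1.3   0.14] F [-0.87  0.08  0.56] w 87.2 t 4.05
```

View pics/d3.png

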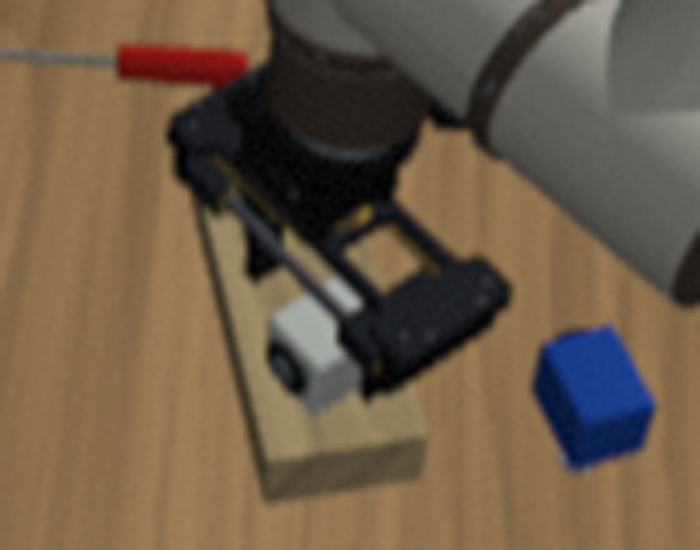

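The jaws straddle the white box: lens in the open at crop (285,365), fingers on either side. The tool drifts and tilts slightly per row, so I check the creep with idle rows while correcting.

carry_out:
  commands:
    - [[0.0105, 0.0006, 0], [-0.12, 1.3, 0.14], 0.087]

```text
time_s: 4.18
tcp_pos: [0.4643, 0.2426, 0.0975]
ee_rot: [[-0.733, -0.68, 0.002], [-0.68, 0.733, 0.001], [-0.002, -0.0, -1.0]]
wrist_force: [0.6, 0.9, -0.5]
gripper_width: 1.001
```

carry_out:
  commands:
    - [[0, 0, 0], [0, 0, 0], 0.087]

```text
time_s: 4.27
tcp_pos: [0.4636, 0.2421, 0.0982]
ee_rot: [[-0.734, -0.679, 0.001], [-0.679, 0.734, 0.001], [-0.001, 0.0, -1.0]]
wrist_force: [-0.6, 1.1, 0.3]
gripper_width: 0.997
```

carry_out:
  commands:
    - [[0, 0, 0], [0, 0, 0], 0.087]
    - [[0, 0, 0], [0, 0, 0], 0.087]
    - [[0, 0, 0], [0, 0, 0], 0.087]

```text
time_s: 4.52
tcp_pos: [0.4642, 0.2425, 0.1001]
ee_rot: [[-0.734, -0.68, 0.003], [-0.68, 0.734, 0.003], [-0.004, 0.0, -1.0]]
wrist_force: [-0.1, 0.9, -0.3]
gripper_width: 0.999
```

```bash
python3 -c "
from h import *
go(.4642,.2423,.058,132.8)"
```

```text
p [0.4642 0.2425 0.1001] yawy 132.81 shift [ 0.0003 -0.0002  0.0421] rot [0.   0.25 0.01] F [-0.11  0.88 -0.26] w 86.9 t 4.52
```

carry_out:
  commands:
    - [[0.001, 0, 0.011], [0, 0.35, 0], 0.087]
    - [[0.001, 0, 0.011], [0, 0.15, 0], 0.087]
    - [[0.001, 0, 0.011], [0, 0.15, 0], 0.087]
    - [[0.001, 0, 0.006], [0, 0.15, 0], 0.087]

```text
time_s: 4.85
tcp_pos: [0.4622, 0.2407, 0.0603]
ee_rot: [[-0.734, -0.68, -0.004], [-0.68, 0.734, -0.004], [0.005, 0.0, -1.0]]
wrist_force: [-0.8, 0.2, -1.2]
gripper_width: 1.003
```

```bash
python3 -c "
from h import *
go(.4642,.2423,.058,132.8)"
```

```text
p [0.4622 0.2407 0.0603] yawy 132.82 shift [-0.0025 -0.0002  0.0023] rot [ 0.01 -0.31  0.02] F [-0.8   0.2  -1.23] w 87.2 t 4.85
```

carry_out:
  commands:
    - [[-0.0025, -0.0002, 0.0015], [0, -0.25, 0], 0.087]
    - [[0, 0, 0.0006], [0, 0.06, 0], 0.087]

```text
time_s: 5.02
tcp_pos: [0.4633, 0.2414, 0.0557]
ee_rot: [[-0.734, -0.68, -0.005], [-0.68, 0.734, -0.004], [0.006, 0.0, -1.0]]
wrist_force: [-0.5, -0.6, 0.3]
gripper_width: 1.0
```

```bash
python3 -c "
from h import *
go(.4642,.2423,.058,132.8)"
```

```text
p [0.4633 0.2414 0.0557] yawy 132.81 shift [-0.0013  0.0001 -0.0023] rot [ 0.   -0.37  0.01] F [-0.55 -0.56  0.29] w 87.0 t 5.02
```

carry_out:
  commands:
    - [[-0.001, 0, -0.002], [0, -0.37, 0], 0.087]
    - [[0, 0, 0.0006], [0, 0.06, 0], 0.06]
    - [[0, 0, 0.0006], [0, 0.06, 0], 0.05]
    - [[0, 0, 0.0006], [0, 0.06, 0], 0.04]
    - [[0, 0, 0.0006], [0, 0.06, 0], 0.03]
    - [[0, 0, 0.0006], [0, 0.06, 0], 0.03]

```text
time_s: 5.52
tcp_pos: [0.4651, 0.243, 0.0559]
ee_rot: [[-0.733, -0.68, -0.001], [-0.68, 0.733, -0.002], [0.002, -0.0, -1.0]]
wrist_force: [0.6, 1.0, 0.4]
gripper_width: 0.708
```

```bash
python3 -c "
from h import *
go(.4642,.2423,.058,132.8)"
```

```text
p [0.4651 0.243  0.0559] yawy 132.82 shift [ 0.0011  0.0001 -0.0021] rot [-0.01 -0.12  0.02] F [0.59 0.95 0.37] w 61.6 t 5.52
```

carry_out:
  commands:
    - [[0.001, 0, -0.001], [0, -0.1, 0], 0.03]
    - [[0, 0, 0.0006], [0, 0.05, 0], 0.03]
    - [[0, 0, 0.0006], [0, 0.05, 0], 0.03]
    - [[0, 0, 0.0006], [0, 0.05, 0], 0.03]
    - [[0, 0, 0.0006], [0, 0.05, 0], 0.03]
    - [[0, 0, 0.0006], [0, 0.05, 0], 0.03]

```text
time_s: 6.02
tcp_pos: [0.4646, 0.2424, 0.0564]
ee_rot: [[-0.733, -0.68, -0.002], [-0.68, 0.733, -0.003], [0.003, -0.001, -1.0]]
wrist_force: [-1.8, -0.4, 5.9]
gripper_width: 0.531
```

```bash
python3 -c "
from h import *
go(.4642,.2423,.058,132.8)"
```

```text
p [0.4646 0.2424 0.0564] yawy 132.86 shift [ 0.0004  0.0002 -0.0016] rot [-0.04 -0.2   0.06] F [-1.83 -0.37  5.93] w 46.2 t 6.02
```

The box is gripped at 46.2 mm. I lift it straight up.

carry_out:
  commands:
    - [[0, 0, -0.004], [0, -0.15, 0], 0.03]
    - [[0, 0, -0.01], [0, 0, 0], 0.03]
    - [[0, 0, -0.012], [0, 0, 0], 0.03]
    - [[0, 0, -0.012], [0, 0, 0], 0.03]

```text
time_s: 6.35
tcp_pos: [0.4627, 0.241, 0.093]
ee_rot: [[-0.734, -0.679, -0.006], [-0.679, 0.734, -0.005], [0.008, 0.0, -1.0]]
wrist_force: [-0.2, 0.4, -1.2]
gripper_width: 0.528
```

```bash
python3 -c "
from h import *
go(.4642,.2423,.2,132.8)"
```

```text
p [0.4627 0.241  0.093 ] yawy 132.8 shift [-0.0012 -0.     -0.107 ] rot [ 0.01 -0.45 -0.  ] F [-0.24  0.37 -1.21] w 45.9 t 6.35
```

carry_out:
  commands:
    - [[0, 0, -0.02], [0, -0.45, 0], 0.03]
    - [[0, 0, -0.03], [0, 0, 0], 0.03]
    - [[0, 0, -0.035], [0, 0, 0], 0.03]
    - [[0, 0, -0.035], [0, 0, 0], 0.03]
    - [[0, 0, -0.01], [0, 0, 5], 0.03]
    - [[0, 0, 0], [0, 0, 6.8], 0.03]
    - [[0, 0, 0], [0, 0, 6.8], 0.03]
    - [[0, 0, 0], [0, 0, 6.8], 0.03]
    - [[0, 0, 0], [0, 0, 6.8], 0.03]
    - [[0, 0, 0], [0, 0, 6.8], 0.03]
    - [[0, 0, 0], [0, 0, 6.4], 0.03]

```text
time_s: 7.27
tcp_pos: [0.4608, 0.2395, 0.2371]
ee_rot: [[-0.997, 0.083, 0.003], [0.083, 0.997, 0.006], [-0.002, 0.006, -1.0]]
wrist_force: [0.1, 0.2, -1.8]
gripper_width: 0.53
```

```bash
python3 -c "
from h import *
go(.57,-.215,.235,87.4)
c=optics.capture('scene');crop(c,250,130,190,160,4,'pics/s4.png')"
```

```text
p [0.4608 0.2395 0.2371] yawy 85.22 shift [-1.467e-01 -4.438e-01 -4.000e-04] rot [ 0.36  0.14 -2.18] F [ 0.08  0.17 -1.78] w 46.1 t 7.27
```

View pics/s4.png

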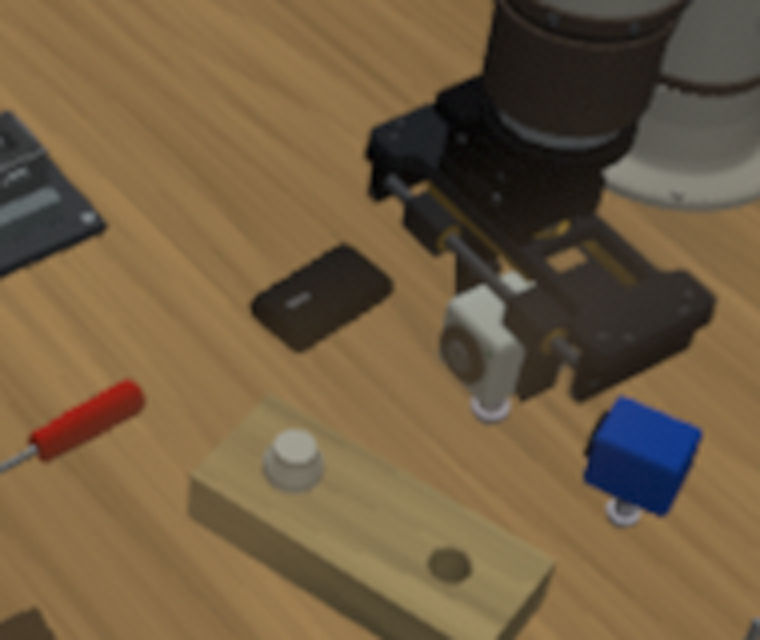

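The white camera is in hand, upright, with its stud visible at crop (490,408). The well is empty and the plug is undisturbed. Now to the stand.

carry_out:
  commands:
    - [[-0.012, -0.036, 0], [0.3, 0.1, -2.1], 0.03]
    - [[-0.0125, -0.037, 0], [0, 0, 0], 0.03]
    - [[-0.0125, -0.037, 0], [0, 0, 0], 0.03]
    - [[-0.0125, -0.037, 0], [0, 0, 0], 0.03]
    - [[-0.0125, -0.037, 0], [0, 0, 0], 0.03]
    - [[-0.0125, -0.037, 0], [0, 0, 0], 0.03]
    - [[-0.0125, -0.037, 0], [0, 0, 0], 0.03]
    - [[-0.0125, -0.037, 0], [0, 0, 0], 0.03]
    - [[-0.0125, -0.037, 0], [0, 0, 0], 0.03]
    - [[-0.0125, -0.037, 0], [0, 0, 0], 0.03]
    - [[-0.0125, -0.035, 0], [0, 0, 0], 0.03]
    - [[-0.01, -0.02, 0], [0, 0, 0], 0.03]

```text
time_s: 8.32
tcp_pos: [0.5943, -0.2032, 0.2378]
ee_rot: [[-1.0, 0.004, 0.0], [0.004, 1.0, 0.005], [-0.0, 0.006, -1.0]]
wrist_force: [0.6, 0.4, -1.0]
gripper_width: 0.526
```

```bash
python3 -c "
from h import *
go(.57,-.215,.235,87.4)"
```

```text
p [ 0.5943 -0.2032  0.2378] yawy 89.75 shift [ 0.0243 -0.0119  0.0028] rot [0.32 0.02 2.35] F [ 0.6   0.45 -1.01] w 45.7 t 8.32
```

carry_out:
  commands:
    - [[0.0143, -0.0119, 0.0028], [0.3, 0, 2.35], 0.03]
    - [[0, 0, 0.0006], [0, 0.05, 0], 0.03]
    - [[0, 0, 0.0006], [0, 0.05, 0], 0.03]

```text
time_s: 8.57
tcp_pos: [0.5801, -0.2217, 0.2314]
ee_rot: [[-0.999, 0.048, -0.004], [0.048, 0.999, 0.0], [0.004, -0.0, -1.0]]
wrist_force: [-0.0, 0.2, -1.6]
gripper_width: 0.528
```

```bash
python3 -c "
from h import *
go(.57,-.215,.235,87.4)
c=optics.capture('wrist');cv2.imwrite('pics/w5.png',c['img'][:,:,::-1]);crop(c,180,100,200,150,4,'pics/w5c.png')
np.save('w5.npy',c['extrinsics']);cv2.imwrite('w5raw.png',c['img'])"
```

```text
p [ 0.5801 -0.2217  0.2314] yawy 87.26 shift [ 0.0104  0.0062 -0.0035] rot [-0.   -0.25 -0.14] F [-0.05  0.17 -1.57] w 45.9 t 8.57
```

View pics/w5.png

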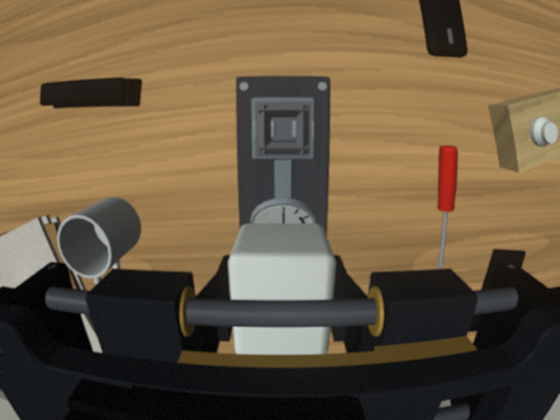

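View pics/w5c.png

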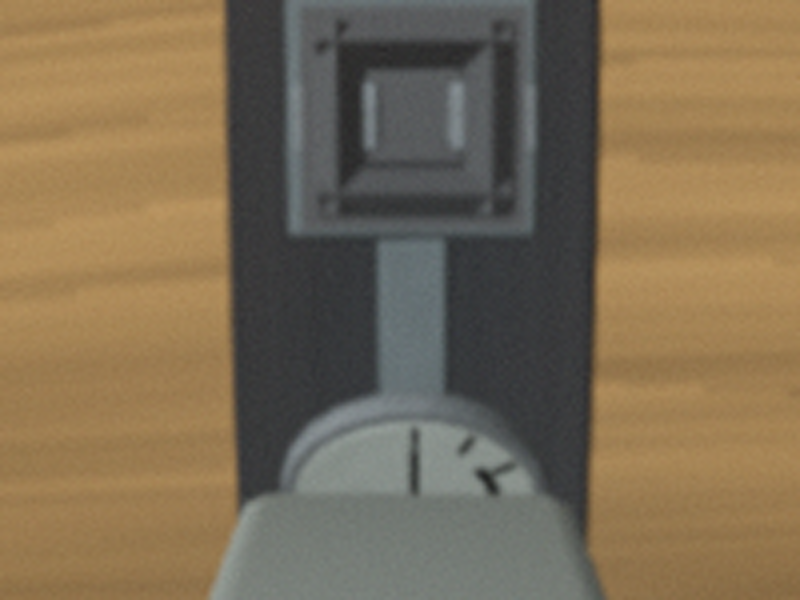

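The wrist view shows the stand straight ahead: socket square at about (283,128), catches at its left and right sides, dial at (284,215) with the needle at 0. I cast these features to positions.

```bash
python3 - <<'E'
from h import *
c=optics.capture('wrist')
W=lambda x,y:(180+x/4-.375,100+y/4-.375)
for n,p,z in [("bore top",(415,115),.080),("catches",(412.5,115),.065),("block z87",(416,120),.087),("block z80",(416,120),.080),("plateL",(231,120),.012),("plateR",(597,120),.012),("dialstrip L",(378,300),.02),("dialstrip R",(445,300),.02)]:
    print(n,fplane(c,*W(*p),z).round(4))
print([fplane(c,u,v,.014).round(4) for u,v in [(243,86),(322,86.5)]])
E
```

```text
bore top [ 0.5047 -0.2146  0.08  ]
catches [ 0.5049 -0.2151  0.065 ]
block z87 [ 0.5058 -0.2145  0.087 ]
block z80 [ 0.5059 -0.2144  0.08  ]
plateL [ 0.504  -0.2679  0.012 ]
plateR [ 0.509  -0.1609  0.012 ]
dialstrip L [ 0.5588 -0.2275  0.02  ]
dialstrip R [ 0.5598 -0.208   0.02  ]
[array([ 0.453 , -0.2581,  0.014 ]), array([ 0.4578, -0.1672,  0.014 ])]
```

The socket axis is at (505.0, -214.8) mm, and all views agree. I move to hover over it with the tip about 20 mm above the mouth.

carry_out:
  commands:
    - [[0.025, 0.003, 0.0], [0, -0.2, 0], 0.03]
    - [[0.025, 0.003, 0.0], [0, 0, 0], 0.03]
    - [[0.02, 0.003, 0.015], [0, 0, 0], 0.03]
    - [[0, 0, 0.02], [0, 0, 0], 0.03]
    - [[0, 0, 0.02], [0, 0, 0], 0.03]
    - [[0, 0, 0.005], [0, 0, 0], 0.03]
    - [[0, 0, 0.0], [0, 0, 0], 0.03]

```text
time_s: 9.25
tcp_pos: [0.5105, -0.2015, 0.1736]
ee_rot: [[-1.0, 0.029, 0.007], [0.029, 1.0, -0.0], [-0.007, 0.0, -1.0]]
wrist_force: [0.6, -0.5, -1.4]
gripper_width: 0.526
```

```bash
python3 -c "
from h import *
go(.505,-.215,.155,87.4)"
```

```text
p [ 0.5105 -0.2015  0.1736] yawy 88.36 shift [ 0.0052 -0.0137  0.0186] rot [0.01 0.41 0.96] F [ 0.56 -0.51 -1.37] w 45.7 t 9.25
```

carry_out:
  commands:
    - [[0.0052, -0.0137, 0.0], [0, 0.4, 0.96], 0.03]
    - [[0, 0, 0.006], [0, 0.05, 0], 0.03]
    - [[0, 0, 0.0006], [0, 0.05, 0], 0.03]

```text
time_s: 9.5
tcp_pos: [0.507, -0.2149, 0.1695]
ee_rot: [[-0.999, 0.042, 0.002], [0.042, 0.999, -0.001], [-0.002, -0.001, -1.0]]
wrist_force: [-0.2, -0.2, -2.1]
gripper_width: 0.528
```

```bash
python3 -c "
from h import *
go(.505,-.215,.155,87.4)"
```

```text
p [ 0.507  -0.2149  0.1695] yawy 87.61 shift [ 0.002  -0.0002  0.0145] rot [-0.06  0.11  0.21] F [-0.17 -0.15 -2.07] w 45.9 t 9.5
```

carry_out:
  commands:
    - [[0.002, 0, 0.007], [0, 0.1, 0.2], 0.03]
    - [[0, 0, 0.007], [0, 0.05, 0], 0.03]
    - [[0, 0, 0.0006], [0, 0.05, 0], 0.03]

```text
time_s: 9.75
tcp_pos: [0.5065, -0.2154, 0.1556]
ee_rot: [[-0.999, 0.045, 0.002], [0.045, 0.999, -0.002], [-0.002, -0.002, -1.0]]
wrist_force: [-0.3, 0.1, -2.6]
gripper_width: 0.525
```

```bash
python3 -c "
from h import *
go(.505,-.215,.14,87.4)
a=optics.capture('scene');b=optics.capture('side')
crop(a,190,130,100,80,7,'pics/s6.png');crop(b,260,130,100,80,7,'pics/d6.png')"
```

```text
p [ 0.5065 -0.2154  0.1556] yawy 87.4 shift [0.0016 0.0003 0.0156] rot [-0.09  0.13 -0.  ] F [-0.33  0.13 -2.64] w 45.7 t 9.75
```

View pics/s6.png

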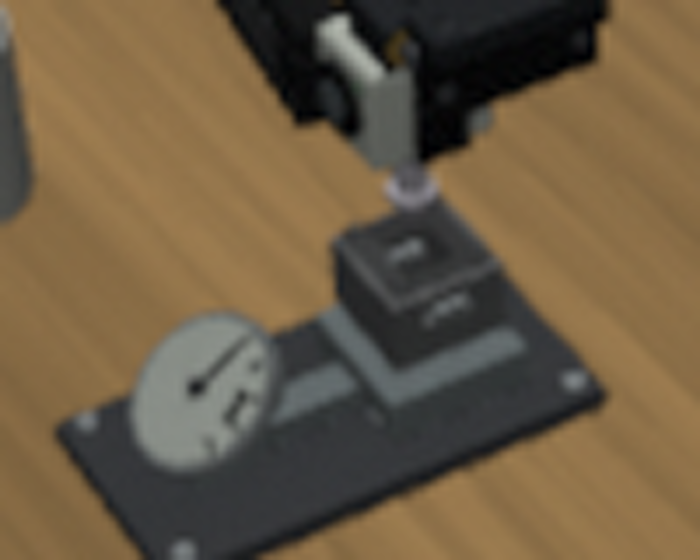

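View pics/d6.png

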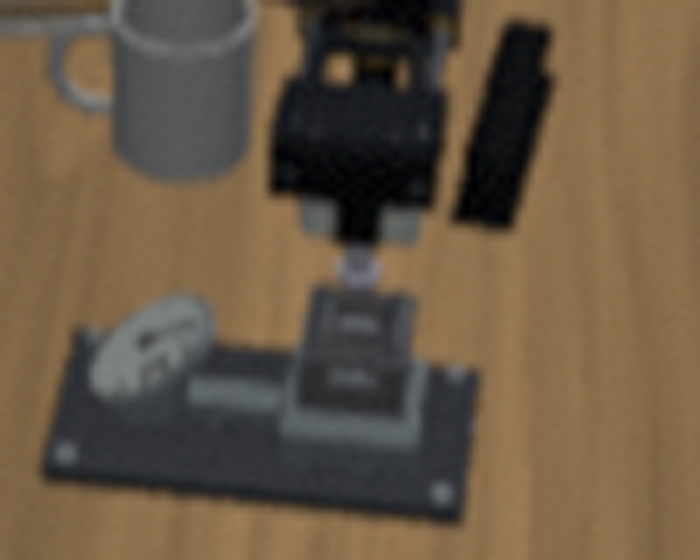

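The stud hangs just above the socket: scene crop (411,188), side crop (358,266). I triangulate the bead against the TCP.

```bash
python3 - <<'E'
from h import *
a=optics.capture("scene");b=optics.capture("side")
for n,c,o in (("scene",a,(190,130)),("side",b,(260,130))):
    for p in ([(411,190)] if n=="scene" else [(358,266)]):
        u,v=p[0]/7-.43+o[0],p[1]/7-.43+o[1]
        print(n,[plane(c,u,v,z).round(4)[:2].tolist() for z in (.111,.115,.119)])
    s=r.sense();p=s["tcp_pos"]; print("expected bead/tip px crop",[((np.array(proj(c,[.505,-.215,z]))-o+.43)*7).round(1) for z in (.087,.080,.05)],[((np.array(proj(c,[p[0],p[1],z]))-o+.43)*7).round(1) for z in (.1042,.115,.117)])
E
```

```text
scene [[0.5043, -0.2195], [0.5067, -0.2156], [0.509, -0.2116]]
expected bead/tip px crop [array([417.7, 239.9]), array([418.4, 252.3]), array([421.1, 304.6])] [array([411. , 210.2]), array([409.9, 190.5]), array([409.7, 186.8])]
side [[0.5062, -0.2226], [0.5061, -0.2178], [0.5061, -0.2131]]
expected bead/tip px crop [array([357.1, 313.5]), array([356.4, 324.2]), array([353.3, 369.3])] [array([354.5, 285.8]), array([355.6, 268.9]), array([355.8, 265.7])]
```

The stud's axis coincides with the TCP to about 1 mm. I descend into the funnel.

carry_out:
  commands:
    - [[0.0016, 0.0003, 0.006], [0, 0.13, 0], 0.03]
    - [[0.0003, 0, 0.007], [0, 0.06, 0], 0.03]
    - [[0.0003, 0, 0.007], [0, 0.06, 0], 0.03]
    - [[0, 0, 0.001], [0, 0.05, 0], 0.03]

```text
time_s: 10.28
tcp_pos: [0.5054, -0.2151, 0.1349]
ee_rot: [[-0.999, 0.045, 0.001], [0.045, 0.999, -0.002], [-0.001, -0.002, -1.0]]
wrist_force: [-1.7, 0.4, -2.5]
gripper_width: 0.523
```

```bash
python3 -c "
from h import *
go(.505,-.215,.12,87.4)"
```

```text
p [ 0.5054 -0.2151  0.1349] yawy 87.43 shift [0.0004 0.0001 0.0149] rot [-0.14  0.04  0.03] F [-1.67  0.37 -2.46] w 45.5 t 10.28
```

carry_out:
  commands:
    - [[0.0004, 0, 0.005], [-0.1, 0.06, 0], 0.03]
    - [[0, 0, 0.005], [0, 0.06, 0], 0.03]
    - [[0, 0, 0.0006], [0, 0.05, 0], 0.03]

```text
time_s: 10.53
tcp_pos: [0.5045, -0.215, 0.1223]
ee_rot: [[-0.999, 0.045, -0.004], [0.045, 0.999, -0.0], [0.004, -0.0, -1.0]]
wrist_force: [-0.3, -0.1, -2.4]
gripper_width: 0.527
```

```bash
python3 -c "
from h import *
go(.505,-.215,.118,87.4)"
```

```text
p [ 0.5045 -0.215   0.1223] yawy 87.44 shift [-0.0005  0.      0.0043] rot [-0.02 -0.24  0.04] F [-0.31 -0.11 -2.4 ] w 45.8 t 10.53
```

carry_out:
  commands:
    - [[-0.0005, 0, 0.003], [0, -0.2, 0], 0.03]
    - [[0, 0, 0.003], [0, 0, 0], 0.03]

```text
time_s: 10.7
tcp_pos: [0.5055, -0.2152, 0.116]
ee_rot: [[-0.999, 0.044, -0.0], [0.044, 0.999, -0.001], [-0.0, -0.001, -1.0]]
wrist_force: [-0.2, -1.0, 0.0]
gripper_width: 0.526
```

```bash
python3 -c "
from h import *
go(.505,-.215,.101,87.4)"
```

```text
p [ 0.5055 -0.2152  0.116 ] yawy 87.45 shift [0.0005 0.0002 0.015 ] rot [-0.05  0.    0.05] F [-0.23 -1.    0.05] w 45.8 t 10.7
```

carry_out:
  commands:
    - [[0.0003, 0, 0.0025], [0, 0, 0], 0.03]
    - [[0, 0, 0.0025], [0, 0, 0], 0.03]

```text
time_s: 10.87
tcp_pos: [0.506, -0.216, 0.112]
ee_rot: [[-0.999, 0.043, 0.002], [0.043, 0.999, -0.003], [-0.002, -0.003, -1.0]]
wrist_force: [-1.8, 0.3, 5.8]
gripper_width: 0.526
```

```bash
python3 -c "
from h import *
go(.505,-.215,.101,87.4)"
```

```text
p [ 0.506 -0.216  0.112] yawy 87.52 shift [0.0011 0.001  0.0109] rot [-0.15  0.11  0.12] F [-1.77  0.27  5.81] w 45.8 t 10.87
```

carry_out:
  commands:
    - [[0.0008, 0.0008, 0.0025], [-0.1, 0.1, 0], 0.03]
    - [[0, 0, 0.0025], [0, 0.03, 0], 0.03]

```text
time_s: 11.03
tcp_pos: [0.5064, -0.2157, 0.1079]
ee_rot: [[-0.999, 0.043, 0.003], [0.043, 0.999, -0.002], [-0.003, -0.002, -1.0]]
wrist_force: [-1.0, -0.1, 2.8]
gripper_width: 0.524
```

```bash
python3 -c "
from h import *
go(.505,-.215,.101,87.4)"
```

```text
p [ 0.5064 -0.2157  0.1079] yawy 87.55 shift [0.0014 0.0007 0.0069] rot [-0.11  0.16  0.15] F [-0.98 -0.11  2.77] w 45.6 t 11.03
```

carry_out:
  commands:
    - [[0.0008, 0.0004, 0.0025], [-0.1, 0.15, 0], 0.03]
    - [[0, 0, 0.0025], [0, 0.05, 0], 0.03]

```text
time_s: 11.2
tcp_pos: [0.5062, -0.2155, 0.103]
ee_rot: [[-0.999, 0.043, 0.001], [0.043, 0.999, -0.001], [-0.001, -0.0, -1.0]]
wrist_force: [0.6, -0.7, -1.2]
gripper_width: 0.525
```

```bash
python3 -c "
from h import *
go(.505,-.215,.101,87.4)"
```

```text
p [ 0.5062 -0.2155  0.103 ] yawy 87.55 shift [0.0012 0.0004 0.002 ] rot [-0.03  0.07  0.15] F [ 0.57 -0.71 -1.2 ] w 45.6 t 11.2
```

carry_out:
  commands:
    - [[0.0006, 0.0002, 0.002], [0, 0.1, 0], 0.03]
    - [[0, 0, 0.0015], [0, 0.05, 0], 0.03]

```text
time_s: 11.37
tcp_pos: [0.5059, -0.2152, 0.0995]
ee_rot: [[-0.999, 0.043, -0.001], [0.043, 0.999, -0.0], [0.001, -0.0, -1.0]]
wrist_force: [-2.5, 1.2, 10.9]
gripper_width: 0.526
```

```bash
python3 -c "
from h import *
go(.505,-.215,.101,87.4)"
```

```text
p [ 0.5059 -0.2152  0.0995] yawy 87.56 shift [ 0.0009  0.0001 -0.0015] rot [-0.03 -0.07  0.16] F [-2.51  1.25 10.87] w 45.8 t 11.37
```

The force rose to about 8 N over the catches, dropped, then rose to about 12 N on the socket floor, so it is snapped and bottomed out. Now I relax gently upward.

carry_out:
  commands:
    - [[0.0004, 0, -0.001], [0, 0, 0], 0.03]

```text
time_s: 11.45
tcp_pos: [0.5058, -0.2151, 0.1007]
ee_rot: [[-0.999, 0.042, -0.001], [0.042, 0.999, -0.001], [0.001, -0.001, -1.0]]
wrist_force: [0.4, -1.0, 2.2]
gripper_width: 0.531
```

carry_out:
  commands:
    - [[0, 0, 0], [0, 0, 0], 0.03]

```text
time_s: 11.53
tcp_pos: [0.5058, -0.2151, 0.1009]
ee_rot: [[-0.999, 0.042, -0.001], [0.042, 0.999, -0.001], [0.001, -0.001, -1.0]]
wrist_force: [-0.4, -1.1, 1.1]
gripper_width: 0.525
```

carry_out:
  commands:
    - [[0, 0, 0], [0, 0, 0], 0.03]

```text
time_s: 11.62
tcp_pos: [0.5058, -0.2151, 0.1009]
ee_rot: [[-0.999, 0.042, -0.001], [0.042, 0.999, -0.001], [0.001, -0.001, -1.0]]
wrist_force: [-0.1, -0.7, 0.9]
gripper_width: 0.529
```

carry_out:
  commands:
    - [[0, 0, -0.0008], [0, 0, 0], 0.03]

```text
time_s: 11.7
tcp_pos: [0.5057, -0.215, 0.1013]
ee_rot: [[-0.999, 0.042, -0.001], [0.042, 0.999, -0.001], [0.001, -0.001, -1.0]]
wrist_force: [-0.2, -0.3, -2.2]
gripper_width: 0.526
```

carry_out:
  commands:
    - [[0, 0, -0.0008], [0, 0, 0], 0.03]

```text
time_s: 11.78
tcp_pos: [0.5055, -0.2149, 0.1016]
ee_rot: [[-0.999, 0.042, -0.002], [0.042, 0.999, -0.0], [0.002, -0.0, -1.0]]
wrist_force: [-0.1, -1.2, -1.8]
gripper_width: 0.521
```

carry_out:
  commands:
    - [[0, 0, -0.0008], [0, 0, 0], 0.03]

```text
time_s: 11.87
tcp_pos: [0.5052, -0.2149, 0.1018]
ee_rot: [[-0.999, 0.043, -0.002], [0.043, 0.999, 0.0], [0.002, -0.0, -1.0]]
wrist_force: [0.7, -0.8, -4.1]
gripper_width: 0.525
```

carry_out:
  commands:
    - [[0, 0, 0], [0, 0, 0], 0.03]

```text
time_s: 11.95
tcp_pos: [0.5052, -0.2149, 0.1015]
ee_rot: [[-0.999, 0.043, -0.003], [0.043, 0.999, 0.0], [0.003, -0.0, -1.0]]
wrist_force: [0.2, -1.6, -1.0]
gripper_width: 0.528
```

carry_out:
  commands:
    - [[0, 0, -0.0012], [0, -0.15, 0], 0.03]

```text
time_s: 12.03
tcp_pos: [0.505, -0.2149, 0.1021]
ee_rot: [[-0.999, 0.043, -0.001], [0.043, 0.999, 0.0], [0.001, 0.0, -1.0]]
wrist_force: [0.2, 0.1, -2.5]
gripper_width: 0.524
```

carry_out:
  commands:
    - [[0, 0, -0.0012], [0, -0.05, 0], 0.03]

```text
time_s: 12.12
tcp_pos: [0.5045, -0.2148, 0.1029]
ee_rot: [[-0.999, 0.043, -0.001], [0.043, 0.999, 0.0], [0.001, 0.0, -1.0]]
wrist_force: [0.5, -1.9, -2.4]
gripper_width: 0.528
```

carry_out:
  commands:
    - [[0, 0, -0.001], [0, -0.05, 0], 0.03]

```text
time_s: 12.2
tcp_pos: [0.5042, -0.2148, 0.1037]
ee_rot: [[-0.999, 0.043, -0.001], [0.043, 0.999, 0.001], [0.001, 0.001, -1.0]]
wrist_force: [1.4, -1.8, -3.7]
gripper_width: 0.529
```

carry_out:
  commands:
    - [[0, 0, 0], [0, 0, 0], 0.03]

```text
time_s: 12.28
tcp_pos: [0.5041, -0.2148, 0.1037]
ee_rot: [[-0.999, 0.043, -0.001], [0.043, 0.999, 0.001], [0.001, 0.001, -1.0]]
wrist_force: [0.7, -0.9, -3.2]
gripper_width: 0.527
```

carry_out:
  commands:
    - [[-0.0006, 0, -0.001], [0, -0.03, 0], 0.03]

```text
time_s: 12.37
tcp_pos: [0.5042, -0.2148, 0.1042]
ee_rot: [[-0.999, 0.044, -0.001], [0.044, 0.999, 0.001], [0.001, 0.001, -1.0]]
wrist_force: [1.0, -1.9, -5.3]
gripper_width: 0.527
```

carry_out:
  commands:
    - [[-0.0003, 0, -0.0008], [0, 0, 0], 0.03]

```text
time_s: 12.45
tcp_pos: [0.5042, -0.2148, 0.1044]
ee_rot: [[-0.999, 0.044, -0.002], [0.044, 0.999, 0.001], [0.002, 0.001, -1.0]]
wrist_force: [1.8, -3.3, -7.2]
gripper_width: 0.528
```

carry_out:
  commands:
    - [[0, 0, 0], [0, 0, 0], 0.03]

```text
time_s: 12.53
tcp_pos: [0.5042, -0.2148, 0.1041]
ee_rot: [[-0.999, 0.044, -0.002], [0.044, 0.999, 0.001], [0.002, 0.001, -1.0]]
wrist_force: [1.5, -0.9, -4.6]
gripper_width: 0.528
```

```bash
python3 -c "
from h import *
go(.505,-.215,.106,87.4)
a=optics.capture('scene');crop(a,200,165,45,40,16,'pics/s7.png')"
```

```text
p [ 0.5042 -0.2148  0.1041] yawy 87.47 shift [-0.0008 -0.0002 -0.0019] rot [ 0.07 -0.13  0.07] F [ 1.52 -0.92 -4.63] w 45.9 t 12.53
```

View pics/s7.png

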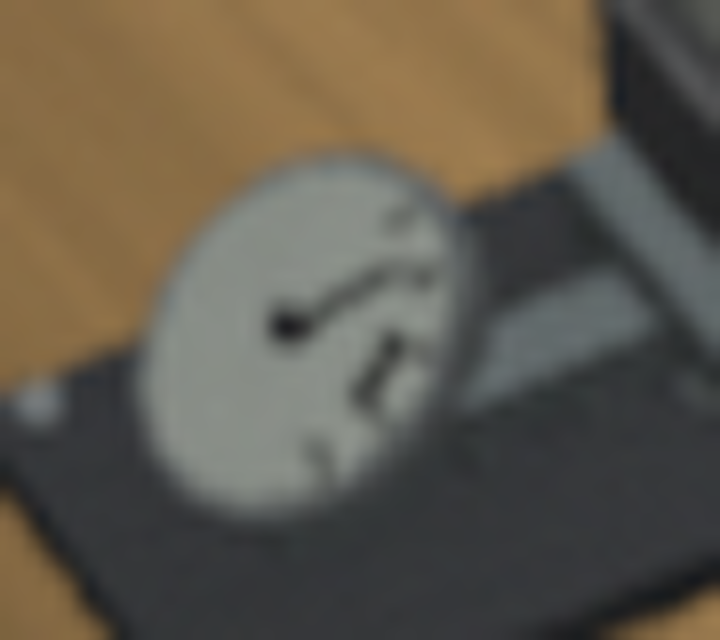

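The dial at (218,185) in the scene picture shows the needle near 3–4 N, so the catch holds the camera. Next I find the constant per-row lift that holds a steady pull.

carry_out:
  commands:
    - [[-0.0004, 0, -0.001], [0, -0.1, 0], 0.03]
    - [[-0.0002, 0, -0.001], [0, 0, 0], 0.03]

```text
time_s: 12.75
tcp_pos: [0.5042, -0.2148, 0.1049]
ee_rot: [[-0.999, 0.045, -0.002], [0.045, 0.999, 0.002], [0.002, 0.002, -1.0]]
wrist_force: [2.7, -3.1, -9.3]
gripper_width: 0.526
```

carry_out:
  commands:
    - [[-0.0001, 0, -0.001], [0, 0, 0], 0.03]
    - [[-0.0001, 0, -0.001], [0, 0, 0], 0.03]

```text
time_s: 12.92
tcp_pos: [0.5041, -0.2147, 0.1055]
ee_rot: [[-0.999, 0.045, -0.003], [0.045, 0.999, 0.002], [0.003, 0.002, -1.0]]
wrist_force: [2.9, -4.0, -12.5]
gripper_width: 0.527
```

```bash
python3 -c "
from h import *
go(.505,-.215,.106,87.4)
a=optics.capture('scene');crop(a,200,165,45,40,16,'pics/s8.png')
go(.505,-.215,.106,87.4)"
```

```text
p [ 0.5041 -0.2147  0.1055] yawy 87.4 shift [-0.0009 -0.0002 -0.0005] rot [ 0.12 -0.17 -0.  ] F [  2.86  -3.96 -12.45] w 45.8 t 12.92
p [ 0.5041 -0.2147  0.1055] yawy 87.4 shift [-0.0009 -0.0002 -0.0005] rot [ 0.12 -0.18 -0.  ] F [  2.74  -3.69 -12.55] w 45.8 t 12.97
```

View pics/s8.png

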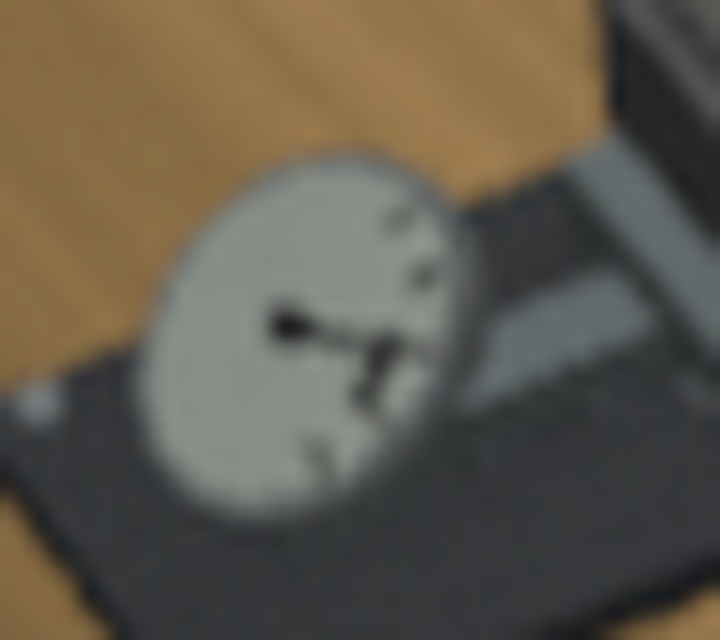

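Needle at about 10 N with the wrist at -12.5 N, as expected for weight plus bias. I add a small step and find the holding command.

carry_out:
  commands:
    - [[-0.0004, -0.0003, -0.001], [0.05, -0.1, 0], 0.03]

```text
time_s: 13.05
tcp_pos: [0.5041, -0.2148, 0.1056]
ee_rot: [[-0.999, 0.046, -0.002], [0.046, 0.999, 0.002], [0.002, 0.002, -1.0]]
wrist_force: [2.3, -2.5, -13.2]
gripper_width: 0.521
```

carry_out:
  commands:
    - [[-0.0002, -0.0002, -0.0008], [0.0, 0, 0], 0.03]

```text
time_s: 13.13
tcp_pos: [0.5041, -0.2148, 0.1057]
ee_rot: [[-0.999, 0.046, -0.003], [0.046, 0.999, 0.003], [0.003, 0.003, -1.0]]
wrist_force: [3.3, -3.1, -13.1]
gripper_width: 0.526
```

carry_out:
  commands:
    - [[-0.0002, -0.0002, -0.0008], [0.0, 0, 0], 0.03]

```text
time_s: 13.22
tcp_pos: [0.5041, -0.2148, 0.1059]
ee_rot: [[-0.999, 0.047, -0.004], [0.047, 0.999, 0.003], [0.004, 0.003, -1.0]]
wrist_force: [3.7, -3.5, -14.6]
gripper_width: 0.529
```

carry_out:
  commands:
    - [[-0.0002, -0.0002, -0.0006], [0.04, -0.06, 0], 0.03]

```text
time_s: 13.3
tcp_pos: [0.5041, -0.2148, 0.1059]
ee_rot: [[-0.999, 0.047, -0.003], [0.047, 0.999, 0.003], [0.003, 0.003, -1.0]]
wrist_force: [3.4, -3.0, -15.5]
gripper_width: 0.531
```

carry_out:
  commands:
    - [[-0.0002, -0.0002, -0.0006], [0.04, -0.06, 0], 0.03]
    - [[-0.0002, -0.0002, -0.0006], [0.04, -0.06, 0], 0.03]

```text
time_s: 13.47
tcp_pos: [0.5041, -0.2148, 0.1062]
ee_rot: [[-0.999, 0.047, -0.002], [0.047, 0.999, 0.002], [0.002, 0.002, -1.0]]
wrist_force: [3.7, -3.1, -16.1]
gripper_width: 0.525
```

```bash
python3 -c "
from h import *
a=optics.capture('scene');crop(a,200,165,45,40,16,'pics/s9.png')
go(.505,-.215,.106,87.4)"
```

```text
p [ 0.5041 -0.2148  0.1062] yawy 87.28 shift [-0.0009 -0.0001  0.0002] rot [ 0.13 -0.13 -0.12] F [  3.74  -2.18 -16.07] w 45.6 t 13.52
```

View pics/s9.png

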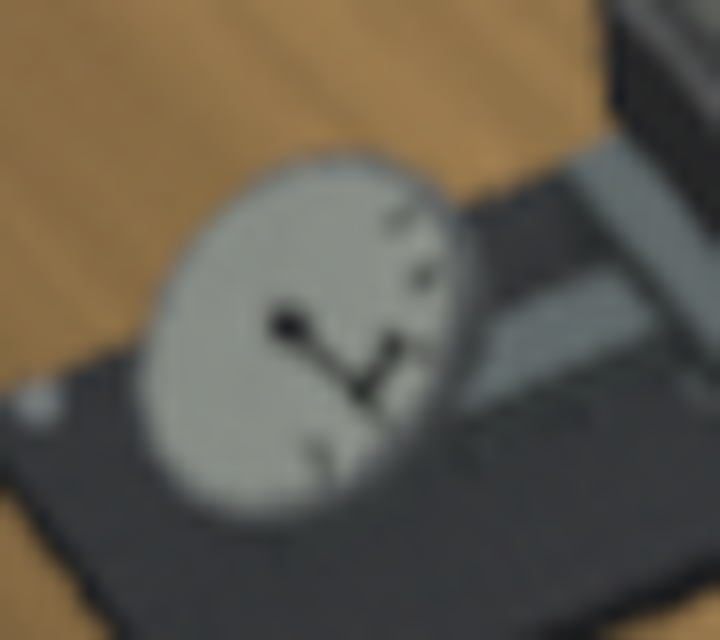

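The needle now points at about 14–14.5 N, near the end of the dark arc. I back off a little to about 12 N.

carry_out:
  commands:
    - [[-0.0002, -0.0001, 0.0002], [0.04, -0.05, 0], 0.03]

```text
time_s: 13.6
tcp_pos: [0.504, -0.2148, 0.1058]
ee_rot: [[-0.999, 0.048, -0.002], [0.048, 0.999, 0.002], [0.002, 0.002, -1.0]]
wrist_force: [2.2, -1.5, -13.8]
gripper_width: 0.528
```

carry_out:
  commands:
    - [[-0.0001, -0.0001, -0.0002], [0.03, -0.04, 0], 0.03]

```text
time_s: 13.68
tcp_pos: [0.504, -0.2148, 0.1059]
ee_rot: [[-0.999, 0.048, -0.001], [0.048, 0.999, 0.001], [0.002, 0.001, -1.0]]
wrist_force: [2.5, -1.0, -14.8]
gripper_width: 0.526
```

carry_out:
  commands:
    - [[-0.0001, -0.0001, -0.0003], [0.03, -0.04, 0], 0.03]

```text
time_s: 13.77
tcp_pos: [0.504, -0.2148, 0.1061]
ee_rot: [[-0.999, 0.048, -0.001], [0.048, 0.999, 0.001], [0.001, 0.001, -1.0]]
wrist_force: [2.8, -2.5, -16.5]
gripper_width: 0.526
```

carry_out:
  commands:
    - [[-0.0001, -0.0001, 0.0002], [0.02, -0.03, 0.05], 0.03]

```text
time_s: 13.85
tcp_pos: [0.504, -0.2148, 0.1059]
ee_rot: [[-0.999, 0.049, -0.001], [0.049, 0.999, 0.001], [0.001, 0.001, -1.0]]
wrist_force: [3.8, -1.5, -15.5]
gripper_width: 0.524
```

carry_out:
  commands:
    - [[0, 0, 0], [0, 0, 0], 0.03]

```text
time_s: 13.93
tcp_pos: [0.504, -0.2148, 0.106]
ee_rot: [[-0.999, 0.049, -0.0], [0.049, 0.999, 0.001], [0.0, 0.001, -1.0]]
wrist_force: [3.7, -2.7, -14.7]
gripper_width: 0.524
```

carry_out:
  commands:
    - [[0, 0, 0], [0, 0, 0], 0.03]

```text
time_s: 14.02
tcp_pos: [0.504, -0.2148, 0.106]
ee_rot: [[-0.999, 0.049, -0.0], [0.049, 0.999, 0.001], [0.0, 0.001, -1.0]]
wrist_force: [2.7, -2.3, -14.6]
gripper_width: 0.523
```

carry_out:
  commands:
    - [[0, 0, 0], [0, 0, 0], 0.03]

```text
time_s: 14.1
tcp_pos: [0.504, -0.2148, 0.106]
ee_rot: [[-0.999, 0.049, -0.0], [0.049, 0.999, 0.001], [0.0, 0.001, -1.0]]
wrist_force: [2.7, -2.1, -15.4]
gripper_width: 0.525
```

Idle rows hold steady. I check the dial numerically and by eye.

```bash
python3 - <<'E'
from h import *
a=optics.capture('scene');crop(a,200,165,45,40,16,'pics/s10.png')
go(.505,-.215,.1058,87.4)
# dial centre by needle hub; dial plane: normal tilted .6 rad from z towards stand +x
yaw=np.radians(-2.6); X=np.array([np.cos(yaw),np.sin(yaw),0]);n=np.cos(.6)*np.array([0,0,1])+np.sin(.6)*X
up=np.cos(.6)*(-X)+np.sin(.6)*np.array([0,0,1]); rt=np.cross(up,n)
cz=.075-.037*np.sin(.6)
W=lambda x,y:(x/16-.47+200,y/16-.47+165)
def pt(x,y,c0):
    o,d=ray(a,*W(x,y)); return o+d*(n@(c0-o))/(n@d)
c0=plane(a,*W(290,325),cz); print("hub",c0)
def ang(x,y):
    q=pt(x,y,c0)-c0; return np.degrees(np.arctan2(q@rt,q@up))
for nm,p in dict(t0=(405,215),t5=(425,280),t10=(418,350),t20=(320,460),needle9=(365,395),needle8=(375,345),n7=(395,268)).items(): print(nm,ang(*p).round(1),"N",(np.radians(ang(*p))/.1).round(1))
E
```

```text
p [ 0.504  -0.2148  0.106 ] yawy 87.22 shift [-0.001  -0.0002  0.0002] rot [ 0.04 -0.03 -0.18] F [  2.87  -2.15 -15.27] w 45.6 t 14.15
hub [ 0.6110267  -0.22211994  0.05410823]
t0 3.1 N 0.5
t5 32.8 N 5.7
t10 59.1 N 10.3
t20 111.4 N 19.4
needle9 83.1 N 14.5
needle8 60.9 N 10.6
n7 21.8 N 3.8
```

View pics/s10.png

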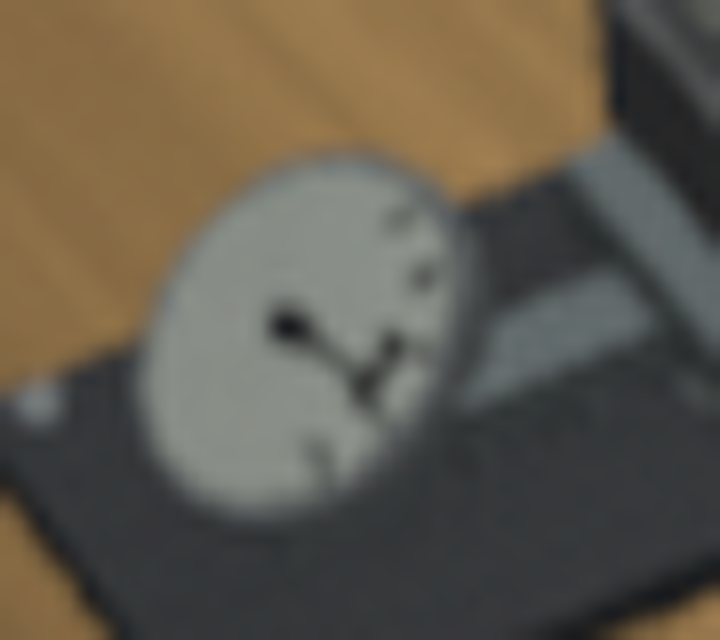

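Needle points near (368,383), about 13.5 N. I ease down by roughly 0.2 mm.

carry_out:
  commands:
    - [[0, 0, 0.0002], [0, 0, 0], 0.03]
    - [[0, 0, 0], [0, 0, 0], 0.03]
    - [[0, 0, 0], [0, 0, 0], 0.03]

```text
time_s: 14.4
tcp_pos: [0.504, -0.2148, 0.1059]
ee_rot: [[-0.999, 0.049, -0.0], [0.049, 0.999, 0.001], [0.0, 0.001, -1.0]]
wrist_force: [3.0, -1.7, -15.2]
gripper_width: 0.525
```

```bash
python3 - <<'E'
from h import *
a=optics.capture('scene');crop(a,200,165,45,40,16,'pics/s11.png')
go(.505,-.215,.1058,87.4)
E
```

```text
p [ 0.504  -0.2148  0.106 ] yawy 87.22 shift [-0.001  -0.0002  0.0002] rot [ 0.04 -0.02 -0.18] F [  3.48  -1.23 -14.72] w 45.8 t 14.45
```

View pics/s11.png

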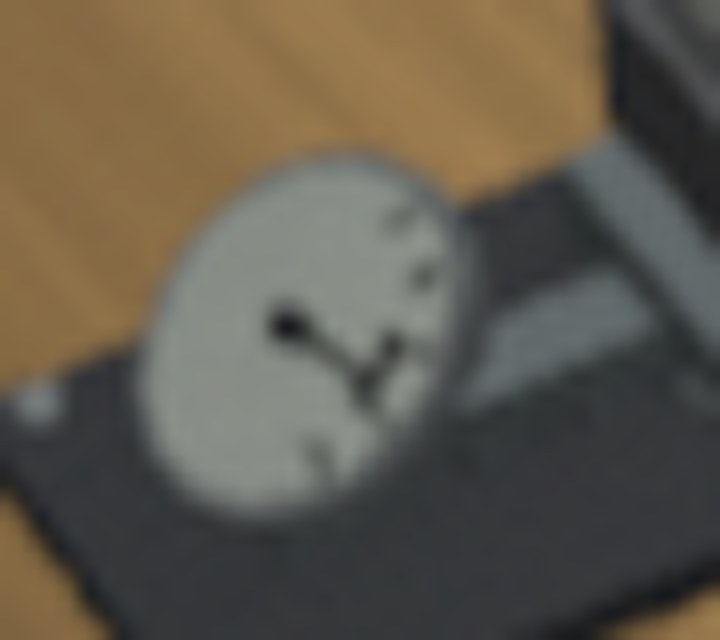

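carry_out:
  commands:
    - [[0, 0, 0.0004], [0, 0, 0], 0.03]
    - [[0, 0, 0], [0, 0, 0], 0.03]
    - [[0, 0, 0], [0, 0, 0], 0.03]

```text
time_s: 14.7
tcp_pos: [0.504, -0.2148, 0.1058]
ee_rot: [[-0.999, 0.048, -0.0], [0.048, 0.999, 0.001], [0.0, 0.001, -1.0]]
wrist_force: [3.5, -1.3, -15.0]
gripper_width: 0.526
```

```bash
python3 - <<'E'
from h import *
a=optics.capture('scene');crop(a,200,165,45,40,16,'pics/s12.png')
go(.505,-.215,.1058,87.4)
E
```

```text
p [ 0.504  -0.2148  0.1058] yawy 87.22 shift [-0.001  -0.0001  0.    ] rot [ 0.03 -0.02 -0.18] F [  2.35  -2.24 -13.98] w 46.1 t 14.75
```

View pics/s12.png

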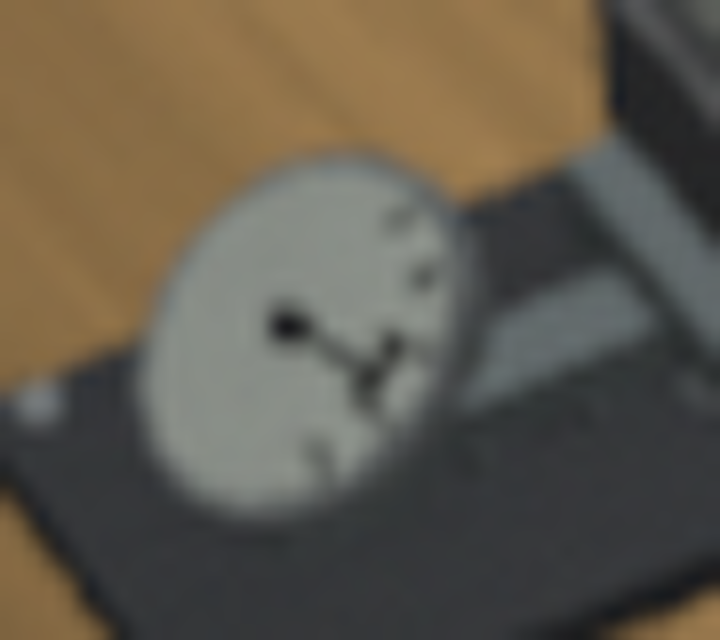

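Needle at about 12.8 N. One more slight ease, then the two-second hold.

carry_out:
  commands:
    - [[0, 0, 0.0003], [0, 0, 0], 0.03]
    - [[0, 0, 0], [0, 0, 0], 0.03]
    - [[0, 0, 0], [0, 0, 0], 0.03]
    - [[0, 0, 0], [0, 0, 0], 0.03]
    - [[0, 0, 0], [0, 0, 0], 0.03]
    - [[0, 0, 0], [0, 0, 0], 0.03]
    - [[0, 0, 0], [0, 0, 0], 0.03]
    - [[0, 0, 0], [0, 0, 0], 0.03]
    - [[0, 0, 0], [0, 0, 0], 0.03]
    - [[0, 0, 0], [0, 0, 0], 0.03]

```text
time_s: 15.58
tcp_pos: [0.504, -0.2148, 0.1058]
ee_rot: [[-0.999, 0.048, -0.0], [0.048, 0.999, 0.001], [0.0, 0.001, -1.0]]
wrist_force: [3.1, -2.8, -14.1]
gripper_width: 0.526
```

```bash
python3 - <<'E'
from h import *
a=optics.capture('scene');crop(a,200,165,45,40,16,'pics/s13.png')
go(.505,-.215,.1058,87.4)
E
```

```text
p [ 0.504  -0.2148  0.1058] yawy 87.23 shift [-0.001  -0.0002 -0.    ] rot [ 0.03 -0.01 -0.17] F [  2.26  -1.84 -13.39] w 45.9 t 15.63
```

View pics/s13.png

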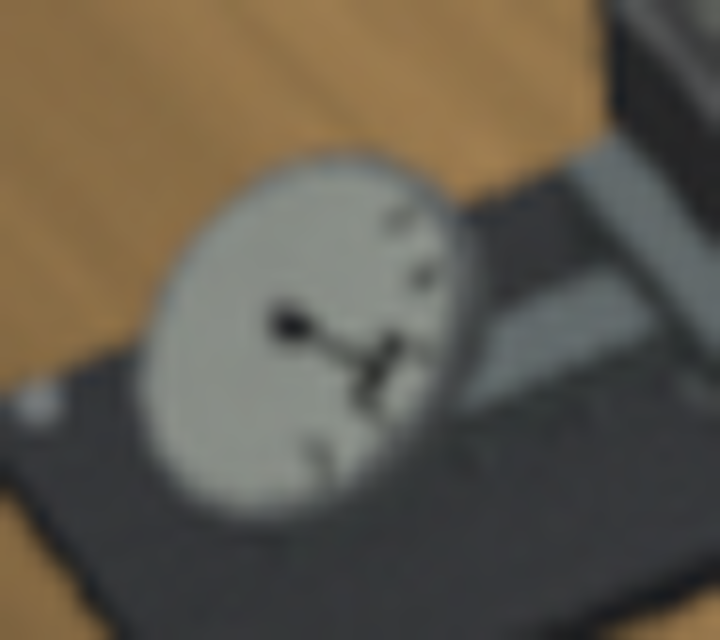

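The needle sits mid-arc at about 12 N and is steady. I hold for 24 more rows (2 s).

carry_out:
  commands:
    - [[0, 0, 0], [0, 0, 0], 0.03]
    - [[0, 0, 0], [0, 0, 0], 0.03]
    - [[0, 0, 0], [0, 0, 0], 0.03]
    - [[0, 0, 0], [0, 0, 0], 0.03]
    - [[0, 0, 0], [0, 0, 0], 0.03]
    - [[0, 0, 0], [0, 0, 0], 0.03]
    - [[0, 0, 0], [0, 0, 0], 0.03]
    - [[0, 0, 0], [0, 0, 0], 0.03]
    - [[0, 0, 0], [0, 0, 0], 0.03]
    - [[0, 0, 0], [0, 0, 0], 0.03]
    - [[0, 0, 0], [0, 0, 0], 0.03]
    - [[0, 0, 0], [0, 0, 0], 0.03]

```text
time_s: 16.63
tcp_pos: [0.504, -0.2148, 0.1058]
ee_rot: [[-0.999, 0.048, -0.0], [0.048, 0.999, 0.0], [0.0, 0.0, -1.0]]
wrist_force: [2.1, -1.9, -13.7]
gripper_width: 0.526
```

carry_out:
  commands:
    - [[0, 0, 0], [0, 0, 0], 0.03]
    - [[0, 0, 0], [0, 0, 0], 0.03]
    - [[0, 0, 0], [0, 0, 0], 0.03]
    - [[0, 0, 0], [0, 0, 0], 0.03]
    - [[0, 0, 0], [0, 0, 0], 0.03]
    - [[0, 0, 0], [0, 0, 0], 0.03]
    - [[0, 0, 0], [0, 0, 0], 0.03]
    - [[0, 0, 0], [0, 0, 0], 0.03]
    - [[0, 0, 0], [0, 0, 0], 0.03]
    - [[0, 0, 0], [0, 0, 0], 0.03]
    - [[0, 0, 0], [0, 0, 0], 0.03]
    - [[0, 0, 0], [0, 0, 0], 0.03]

```text
time_s: 17.63
tcp_pos: [0.504, -0.2148, 0.1058]
ee_rot: [[-0.999, 0.048, -0.0], [0.048, 0.999, 0.001], [0.0, 0.0, -1.0]]
wrist_force: [3.8, -2.1, -14.5]
gripper_width: 0.526
```

```bash
python3 - <<'E'
from h import *
a=optics.capture('scene');crop(a,200,165,45,40,16,'pics/s14.png')
go(.505,-.215,.1058,87.4)
E
```

```text
p [ 0.504  -0.2148  0.1058] yawy 87.23 shift [-0.001  -0.0002 -0.    ] rot [ 0.03 -0.02 -0.17] F [  2.7   -2.17 -13.1 ] w 45.6 t 17.68
```

View pics/s14.png

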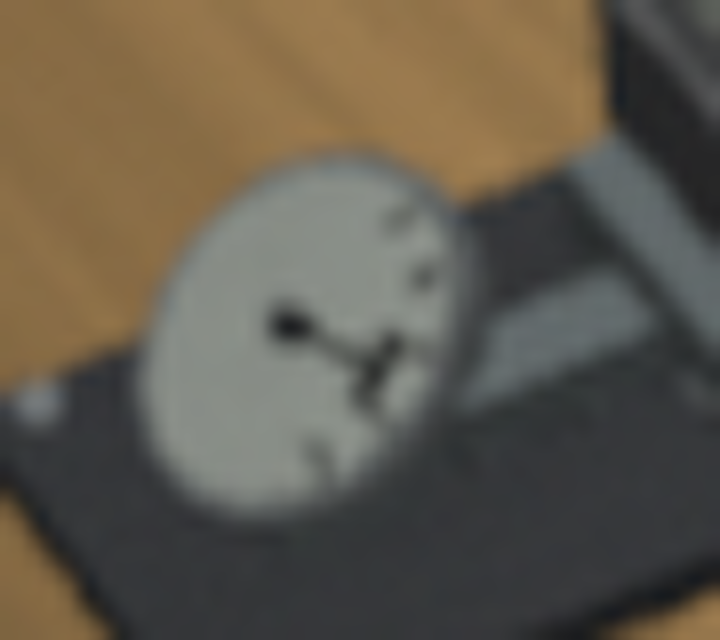

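The needle held steady at about 12 N for over 2 s. Now I ease the load off.

carry_out:
  commands:
    - [[0, 0, 0.0006], [0, 0, 0], 0.03]
    - [[0, 0, 0.0006], [0, 0, 0], 0.03]
    - [[0, 0, 0.0006], [0, 0, 0], 0.03]
    - [[0, 0, 0.0006], [0, 0, 0], 0.03]
    - [[0, 0, 0.0006], [0, 0, 0], 0.03]

```text
time_s: 18.1
tcp_pos: [0.5041, -0.2148, 0.1047]
ee_rot: [[-0.999, 0.047, 0.0], [0.047, 0.999, -0.0], [-0.0, -0.0, -1.0]]
wrist_force: [-0.6, 0.3, -8.3]
gripper_width: 0.53
```

carry_out:
  commands:
    - [[0, 0, 0.0008], [0, 0, 0], 0.03]
    - [[0, 0, 0.0008], [0, 0, 0], 0.03]
    - [[0, 0, 0.0006], [0, 0, 0], 0.03]

```text
time_s: 18.35
tcp_pos: [0.5041, -0.2148, 0.1041]
ee_rot: [[-0.999, 0.047, 0.0], [0.047, 0.999, -0.001], [-0.0, -0.001, -1.0]]
wrist_force: [0.2, 0.1, -4.5]
gripper_width: 0.523
```

```bash
python3 -c "
from h import *
go(.505,-.215,.1015,87.4)"
```

```text
p [ 0.5041 -0.2148  0.1041] yawy 87.32 shift [-0.0009 -0.0001  0.0026] rot [-0.04  0.03 -0.08] F [ 0.24  0.13 -4.53] w 45.5 t 18.35
```

carry_out:
  commands:
    - [[-0.0002, 0, 0.001], [0, 0, 0], 0.03]
    - [[-0.0002, 0, 0.001], [0, 0, 0], 0.03]
    - [[0, 0, 0.001], [0, 0, 0], 0.03]
    - [[0, 0, 0.0008], [0, 0, 0], 0.03]

```text
time_s: 18.68
tcp_pos: [0.5061, -0.2154, 0.1033]
ee_rot: [[-0.999, 0.045, 0.005], [0.045, 0.999, -0.003], [-0.005, -0.003, -1.0]]
wrist_force: [0.1, 0.0, -1.6]
gripper_width: 0.527
```

```bash
python3 -c "
from h import *
go(.505,-.215,.1015,87.4)"
```

```text
p [ 0.5061 -0.2154  0.1033] yawy 87.42 shift [0.0011 0.0004 0.0018] rot [-0.14  0.27  0.02] F [ 0.1   0.01 -1.63] w 45.8 t 18.68
```

carry_out:
  commands:
    - [[0.001, 0.0004, 0.001], [-0.14, 0.27, 0], 0.03]
    - [[0, 0, 0.001], [0, 0.05, 0], 0.03]
    - [[0, 0, 0.0005], [0, 0.05, 0], 0.03]

```text
time_s: 18.93
tcp_pos: [0.5064, -0.2153, 0.1021]
ee_rot: [[-0.999, 0.044, 0.001], [0.044, 0.999, -0.001], [-0.001, -0.001, -1.0]]
wrist_force: [-0.8, -0.6, -2.4]
gripper_width: 0.531
```

```bash
python3 -c "
from h import *
go(.505,-.215,.1015,87.4)"
```

```text
p [ 0.5064 -0.2153  0.1021] yawy 87.45 shift [0.0014 0.0002 0.0006] rot [-0.04  0.07  0.05] F [-0.75 -0.58 -2.38] w 46.2 t 18.93
```

carry_out:
  commands:
    - [[0.0007, 0.0002, 0.001], [0, 0.07, 0], 0.03]
    - [[0.0003, 0, 0.0007], [0, 0.05, 0], 0.03]

```text
time_s: 19.1
tcp_pos: [0.5061, -0.2152, 0.1009]
ee_rot: [[-0.999, 0.044, 0.001], [0.044, 0.999, -0.001], [-0.001, -0.001, -1.0]]
wrist_force: [0.1, 0.3, 0.9]
gripper_width: 0.529
```

```bash
python3 -c "
from h import *
go(.505,-.215,.1012,87.4)"
```

```text
p [ 0.5061 -0.2152  0.1009] yawy 87.47 shift [ 0.0011  0.0002 -0.0003] rot [-0.07  0.03  0.07] F [0.06 0.25 0.86] w 46.0 t 19.1
```

The stud rests on the floor with a light contact of about 2 N. Opening the fingers.

carry_out:
  commands:
    - [[0, 0, 0], [0, 0, 0], 0.05]
    - [[0, 0, 0], [0, 0, 0], 0.06]
    - [[0, 0, 0], [0, 0, 0], 0.087]
    - [[0, 0, 0], [0, 0.04, 0], 0.087]
    - [[0, 0, 0], [0, 0.04, 0], 0.087]
    - [[0, 0, 0], [0, 0.04, 0], 0.087]
    - [[0, 0, 0], [0, 0.04, 0], 0.087]
    - [[0, 0, 0], [0, 0.04, 0], 0.087]
    - [[0, 0, 0], [0, 0.04, 0], 0.087]
    - [[0, 0, 0], [0, 0.04, 0], 0.087]

```text
time_s: 19.93
tcp_pos: [0.507, -0.2156, 0.1019]
ee_rot: [[-0.999, 0.043, -0.003], [0.043, 0.999, -0.002], [0.003, -0.002, -1.0]]
wrist_force: [-0.5, 0.5, -0.3]
gripper_width: 0.99
```

```bash
python3 -c "
from h import *
go(.505,-.215,.2,87.4)
a=optics.capture('scene');crop(a,190,130,100,80,7,'pics/s15.png')"
```

```text
p [ 0.507  -0.2156  0.1019] yawy 87.51 shift [ 0.0023  0.0003 -0.0981] rot [-0.12 -0.15  0.11] F [-0.51  0.46 -0.3 ] w 86.2 t 19.93
```

View pics/s15.png

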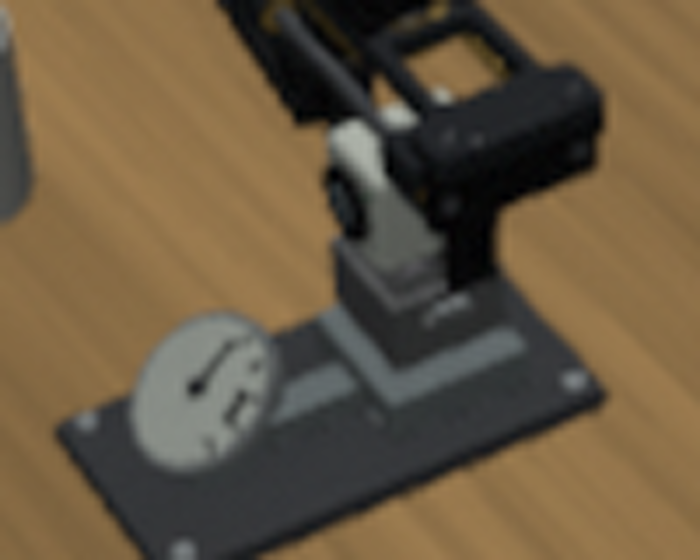

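The camera sits seated and upright, and the needle is back at about 0. I retreat straight up.

carry_out:
  commands:
    - [[0.001, 0, -0.01], [0, -0.15, 0], 0.087]
    - [[0, 0, -0.02], [0, 0, 0], 0.087]
    - [[0, 0, -0.025], [0, 0, 0], 0.087]
    - [[0, 0, -0.03], [0, 0, 0], 0.087]
    - [[0, 0, -0.03], [0, 0, 0], 0.087]
    - [[0, 0, -0.03], [0, 0, 0], 0.087]
    - [[0, 0, 0], [0, 0, 0], 0.087]
    - [[0, 0, 0], [0, 0, 0], 0.087]

```text
time_s: 20.65
tcp_pos: [0.5042, -0.2155, 0.2574]
ee_rot: [[-0.999, 0.044, -0.001], [0.044, 0.999, -0.003], [0.001, -0.003, -1.0]]
wrist_force: [-0.2, -0.0, -0.9]
gripper_width: 1.004
```

```bash
python3 -c "
from h import *
go(.505,-.215,.25,87.4)
a=optics.capture('scene');b=optics.capture('side');cv2.imwrite('pics/s16f.png',a['img'][:,:,::-1])
crop(a,190,130,100,80,7,'pics/s16.png');crop(b,260,130,100,80,7,'pics/d16.png')"
```

```text
p [ 0.5042 -0.2155  0.2574] yawy 87.5 shift [-0.0007  0.0006  0.0074] rot [-0.17 -0.07  0.1 ] F [-0.17 -0.01 -0.93] w 87.4 t 20.65
```

View pics/s16.png

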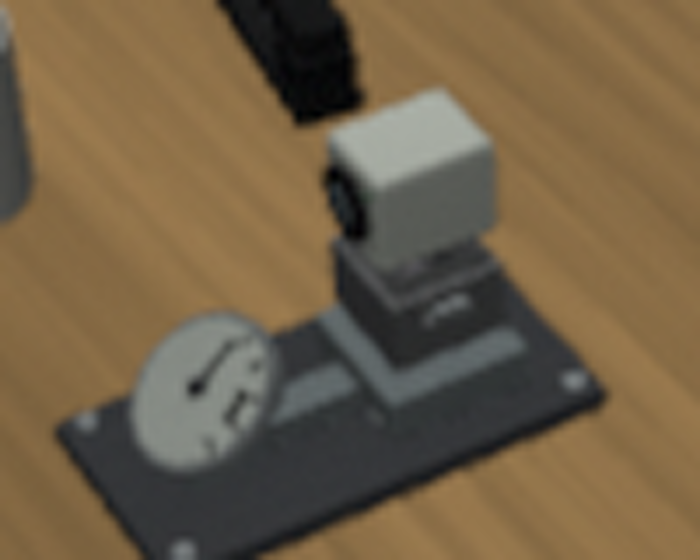

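View pics/d16.png

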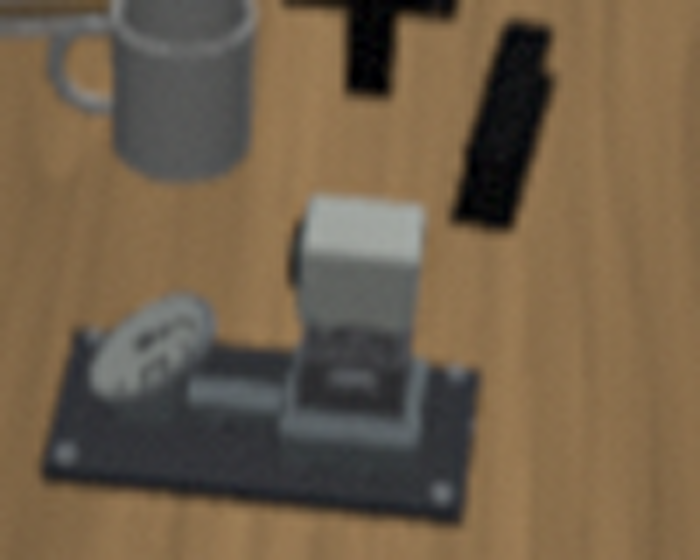

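View pics/s16f.png

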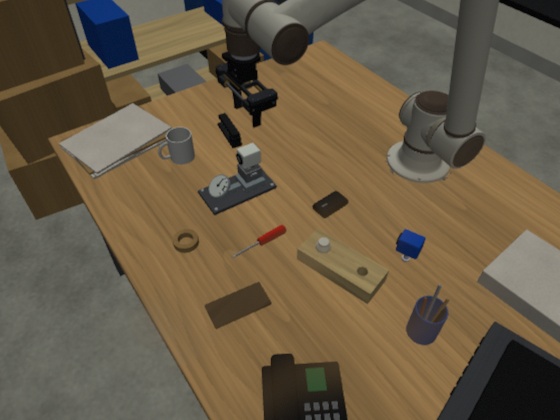

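The camera stands upright in the socket at scene pixel (248,160), needle at 0, gripper clear, and everything else is where it was. I hand in the job.

```bash
python3 -c "
from station import workorder
print(workorder.finish_job())"
```

```text
the job is handed in; nothing more can be done
None
```

The white camera is snapped into the stand's socket and upright. I pulled it up to about 12 N, held it, let go and handed the job in at about 20.7 s, under the 67 s limit.

- **Press-in:** the push rose to about 8 N at the catches, dropped as they closed, then ended at about 12 N on the socket floor. These figures are wrist readings between steps, corrected for weight.
- **Pull:** I held about 12 N for nearly 3 s (14.8 to 17.7 s), with the needle in the middle of the dark arc. While I was finding the hold (13 to 14.7 s), the gauge overshot to about 14.5 N. No reading came near 20 N. The wrist force less weight agreed with the dial to within about 1 N.
- **Final check before handing in:** the camera was upright, the needle was back at about 0, and the fingers were open and clear. The plug, the blue look-alike and the other things on the desk looked unmoved.

While pulling, the hand sat about 1 mm off the socket axis, which gave a sideways force of 2 to 4 N. It went away once the pull was released.

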